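# Show the strainer cup and hold it over its pump studs

## Task

Pick up the strainer cup with the oblong two-hole flange and, still on its own side of the long wooden stock drawer, tip it in the air to about 45 degrees, hold it there for a second so the inside can be seen, and bring it level again. Then carry it level over the drawer and hold it still, level, about a centimetre above the two stud tips of the pump casing with the matching oblong flange, the holes lined up over the studs, so that a colleague can slip the gasket in. Finish while holding it there: do not set it on the studs or let go, touch neither casing nor the drawer, and leave everything else in its place.

Things in the scene. Friction and masses are not known exactly. Their poses are not given: they have to be found in the camera images.
- cup: The strainer cup to handle: grey cast aluminium, 0.24 to 0.4 kg, 85 mm tall, upright, left (+y) of the drawer, open at the top. Oblong bottom flange 96 mm (its x) by 60 mm (its y), 10 mm thick, with two 11 mm through holes on its x axis, 36 mm either side of the centre; above it a round body 44 mm across and a square collar. Origin: centre of the underside, z up. Same after a half turn.
- collar (a point): Centre of the cup's square collar, 66 mm above the underside. The collar is 50 x 50 mm outside, walls 7 mm, and spans 50 to 85 mm above the underside; its flats face the flange's x and y. Grip it across either pair of flats.
- pump: The target casing: grey cast aluminium, fixed, right (-y) of the drawer. Round body 100 mm across, side port along its +y to 74 mm from the axis; oblong top flange 96 mm (its x) by 60 mm (its y), upper face 70 mm above the desk. Two steel studs, 6 mm thick, stand 20 mm up from it, on its x axis 36 mm either side of the centre. Origin: centre of the underside, on the desk.
- stud_tips (a point): The point midway between the two stud tips of the target casing, 90 mm above the desk; its axes are the casing's: x runs from stud to stud, z up.
- round_pump: Another casing of the same metal and body, fixed on the right side too, with a ROUND top flange 76 mm across (face 70 mm above the desk) and three 20 mm studs: not the target. Origin: centre of the underside. The two casings swap places between starts.
- round_cup: Another strainer cup of the same metal, loose, with a ROUND bottom flange 76 mm across and a round body (48 mm across, 54 mm at the top), 85 mm tall: not the one wanted. Origin: centre of the underside. The two cups swap places between starts.
- drawer: Long open wooden stock drawer of brass, steel and copper fittings (the highest reach 107 mm; none above the rim), fixed on the desk between the cups and the casings, pointing away from the robot: 360 mm along its x, 80 mm along its y, 120 mm tall. Origin: centre of the underside.
- tea_glass: Empty waisted tea glass of clear glass, 48 mm wide, 80 mm tall, beyond the drawer's far end. Origin: centre of the underside.
- pen_pot: Green pot with pens, 76 mm wide, 95 mm tall (pens to 145 mm), beyond the drawer's far end. Origin: centre of the underside.
- calculator: Grey pocket calculator lying flat, 130 x 75 x 16 mm, outside the cups on the left, nearer the robot. Origin: centre of the underside.
- stapler: Steel and black stapler, 120 x 34 x 48 mm, outside the casings on the right, nearer the robot. Origin: centre of the underside.
- tape_measure: Yellow tape measure standing on edge, 70 x 40 x 66 mm, outside the cups on the left. Origin: centre of the underside of the case.
- parts_tin: Low dark steel tray of brass nuts, 100 x 80 x 35 mm, outside the casings on the right. Origin: centre of the underside.
Mind the look-alikes: they are no part of the job. What is shaped like the pump but orange is not meant.

How it is judged (in metres and radians):
On the way, in this order (a step that is already met when the one before it is completed fails the run):
1. the oblong-flanged cup is held in the air on its own side of the drawer, tipped to 45 degrees (35 to 55), for half a second (angle between cup's own z axis and vertical between 0.61 and 0.96 rad and height (world z) of cup above 0.03 m and contact force between the fingers and cup above 1 N and y of cup in the frame of drawer above 0.07 m), for 0.5 s.
2. it is level again (within 8 degrees), still in the air on that side (angle between cup's own z axis and vertical below 0.14 rad and height (world z) of cup above 0.03 m and contact force between the fingers and cup above 1 N and y of cup in the frame of drawer above 0.07 m), for 0.1 s.
3. it passes over the drawer, level within 15 degrees (y of cup in the frame of drawer between -0.03 and 0.03 m and x of cup in the frame of drawer between -0.2 and 0.2 m and height (world z) of cup above 0.12 m and angle between cup's own z axis and vertical below 0.26 rad), for 0.02 s.
At the end, for the whole second after the job is handed in: the cup is held still and level (5 degrees) in the fingers, its underside 3 to 20 mm above the stud tips of the oblong-flanged casing, centred within 6 mm, its flange turned in line with the casing's within 7 degrees (either way round), touching neither casing nor studs (horizontal distance between cup and stud_tips below 0.006 m and z of cup in the frame of stud_tips between 0.003 and 0.02 m and angle between the x axis of cup and the x axis of pump, either way round below 0.12 rad and angle between cup's own z axis and vertical below 0.09 rad and contact force between the fingers and cup above 1 N and linear speed of cup below 0.02 m/s and contact force between cup and pump below 0.2 N); the arm keeps its last pose, push and grip.
It fails at once if the cup, the fingers or the arm touches a casing or its studs (contact force between any of cup, the fingers, the arm and pump above 0.5 N or contact force between any of cup, the fingers, the arm and round_pump above 0.5 N).
It fails at once if the cup, the fingers or the arm bumps the stock drawer (contact force between any of cup, the fingers, the arm and drawer above 1 N).
It fails at once if one of the other loose things is shifted by more than 2 cm (distance of any of round_cup, tea_glass, pen_pot, calculator, stapler, tape_measure, parts_tin from where it was at the start of the episode above 0.02 m).
It also fails if it takes over 53 s, if anything falls off the work surface, if the arm or the gripper's body presses on something with over 40 N, if the wrist force passes 120 N, or if a joint passes its speed limit or range.

## Robot

A 6-joint arm with a two-finger parallel gripper is mounted at the origin on the work surface. World frame = base frame: x ahead of the robot, y to its left, z up, the work surface at z = 0. Lengths are in mm, angles in rad, forces in N, time in s.
With the tool pointing down it reaches from about 350 to 975 mm from the base axis. Payload 7.1 kg.
Tool frame: the origin (TCP) lies on the centre line of the jaws, within the pads' length; the fingertips stand 17 mm ahead of it and the grasp point (between the pads) lies 2 mm behind it; z points along the fingers, y is the direction in which the jaws open and shut (so a half turn about z gives the same grasp; the last joint's range is limited). The gripper opens to 88 mm and grips with 3 to 60 N. Pads are 20 mm wide; open, the fingers measure 115 mm over their backs; the gripper's body (75 mm by 178 mm) begins 61 mm behind the grasp point.
Start: joints at [1.224, 0.423, 1.63, -0, 1.089, -0.019], TCP at [201.194, 591.714, 239.675] pointing down, gripper open.
Joint ranges: [-3, 3], [-0.9, 2.11], [0.09, 2.58], [-1.31, 4.45], [0.11, 2.69], [-2.54, 2.54]. Speed limits (rad/s): [2.39, 2.39, 3.01, 3.14, 3.14, 3.14].

## Interface

Orientations are given as a rotation vector (axis times angle).
In Python, from workcell import ctrl, imaging, workorder gives the robot as it stands. The module is installed in compiled form; this text tells all that it offers.
- The arm moves only by the shell command python3 -m crank 'ROWS' [OPENING]. ROWS is JSON, a list of rows, each an object with "travel": the shift along the tool's x, y, z as a fraction of full scale, a list of three; "turn": the turn about the tool's z as a fraction of full scale. In form: [{"travel": [dx, dy, dz], "turn": turn}, ...]. A call has 1 to 20 rows; each row shifts and turns the pose as measured when the row begins, along the tool's axes as they then stand; what a row does not reach is not made up. Full scale, the value 1, is 5 cm for a shift and 0.1 rad for a turn. A row lasts 1/10 s, in which the tool goes at most 50 mm and 8.59 degrees, less where a joint would pass 70% of its speed; a pose out of reach is approached as far as the arm can. A call with a number of a shift or a turn outside -1 to 1 is refused whole. A call with a gripper value outside its range is refused whole. OPENING is the gripper command: -1 is shut, 1 is fully open, values between are in proportion, set as the call begins (- or left out, the last holds). The fingers move at their own pace and stop on an object; the grip force is fixed at half the most. Time passes only in rows, so rows that do not move let the fingers close. It gives the time, the measured TCP pose, the force and the opening at its end, in the units of the state.
- ctrl.get_obs(): the state, without advancing time (a new reading comes with each control period).
- imaging.get_image(name): name is "side" or "top" or "wrist"; returns the picture (420x560x3 uint8, blue, green, red); there is no depth.
- imaging.camera_info(name): a dict with "camera_matrix" (3x3 intrinsics, pixels), "rvec" (rotation vector, rad) and "tvec" (3), from world to camera coordinates, as OpenCV has them. Camera axes: x right, y down, z forward; pixel columns grow to the right and rows downward; lengths in mm; the calibration is good to about 2 mm. A picture is of the moment at which its call begins: read the wrist's pose just before it. camera_info takes no time and is no camera call; for the wrist camera it gives the pose at the moment of the call.
- workorder.close_job(): hands the job in, once; it reports no verdict.
The state is a dict: "t": time; "qpos": joint angles; "qvel": joint speeds; "joint_torque": joint torques, N m; "ee_pos": TCP position; "orientation": TCP orientation; "ft_force": force on the tool from outside, world axes, zero at the start; "moment": the same for the moment, N m; "width": finger opening in mm.
Only numpy, scipy, OpenCV 4.12 (cv2) and the standard library are available. Lean on these libraries where they do the work, as an engineer would, in place of code of your own. Each camera call takes 0.05 s, during which the arm holds its last target.

## Working session

There is one attempt and no reset: what is moved stays moved. The work goes in short steps, Python scripts to look and compute and a shell command to move; the robot and the scene stay as the last step left them, time stands still between calls to the robot, and variables do not carry over. Pictures are saved under pics/ and viewed, and the job is handed in when it is done.

```bash
mkdir -p pics; python3 - <<'E'
from workcell import ctrl, imaging
import cv2
print(ctrl.get_obs())
for n in ("side","top","wrist"):
    print(n, imaging.camera_info(n))
    cv2.imwrite(f"pics/{n}0.png", imaging.get_image(n))
E
```

```text
{'t': 0.0, 'qpos': array([ 1.22402383e+00,  4.23836789e-01,  1.63070060e+00, -1.62118813e-05,
        1.08860359e+00, -1.90078612e-02]), 'qvel': array([-9.73059984e-04,  1.19347924e-03, -8.15445890e-05,  2.93090083e-04,
       -2.51876317e-03,  3.51294009e-04]), 'joint_torque': array([-1.25964747e-03, -5.44629014e+01, -2.73658669e+01,  6.43077702e-02,
        2.26819416e-02, -5.83485917e-05]), 'ee_pos': array([201.00521809, 591.22462438, 238.90004857]), 'orientation': array([-5.12494527e-01, -3.09923659e+00,  2.39543977e-03]), 'ft_force': array([0.31535822, 0.57303688, 0.29061556]), 'moment': array([ 0.00479488, -0.02066015, -0.00842421]), 'width': 87.70598333992281}
side {'camera_matrix': array([[446.39415504,   0.        , 276.3844393 ],
       [  0.        , 446.39415504, 206.44866042],
       [  0.        ,   0.        ,   1.        ]]), 'rvec': array([ 2.42321732, -0.2274889 ,  0.06688942]), 'tvec': array([-514.47542678,  137.02253923, 1167.59302819])}
top {'camera_matrix': array([[521.87120651,   0.        , 278.49899852],
       [  0.        , 521.87120651, 211.79526578],
       [  0.        ,   0.        ,   1.        ]]), 'rvec': array([ 2.19073391, -2.16007858,  0.10732873]), 'tvec': array([ -11.20489021,  512.93916806, 1367.70658731])}
wrist {'camera_matrix': array([[332.47938366,   0.        , 281.4285862 ],
       [  0.        , 332.47938366, 212.82101621],
       [  0.        ,   0.        ,   1.        ]]), 'rvec': array([-2.36262577, -1.6909807 , -0.23470022]), 'tvec': array([-622.76563475,  -34.02082683,  392.03201956])}
```

View pics/top0.png

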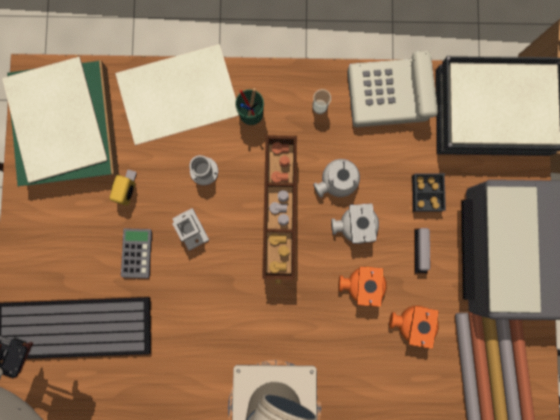

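View pics/side0.png

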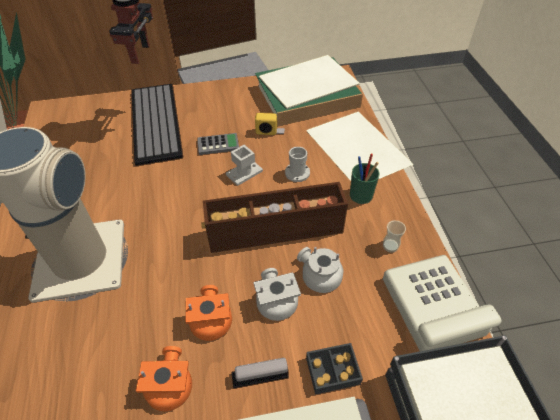

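View pics/wrist0.png

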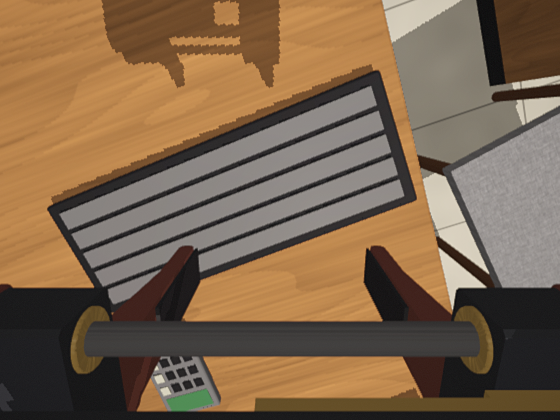

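```bash
cat > h.py <<'E'
import numpy as np, cv2
from workcell import ctrl, imaging
from scipy.spatial.transform import Rotation as R
def cam(n):
    c=imaging.camera_info(n); M=cv2.Rodrigues(np.array(c['rvec']))[0]
    return np.array(c['camera_matrix']),M,np.array(c['tvec']).ravel()
def ray(C,px):
    K,M,t=C; d=M.T@np.linalg.inv(K)@np.array([px[0],px[1],1.]); return -M.T@t,d/np.linalg.norm(d)
def onz(C,px,z):
    o,d=ray(C,px); return o+d*(z-o[2])/d[2]
def tri(rays):
    A=np.zeros((3,3));b=np.zeros(3)
    for o,d in rays:
        P=np.eye(3)-np.outer(d,d);A+=P;b+=P@o
    x=np.linalg.solve(A,b); return x,[np.linalg.norm((np.eye(3)-np.outer(d,d))@(x-o)) for o,d in rays]
def proj(C,p):
    K,M,t=C; q=K@(M@np.array(p,float)+t); return q[:2]/q[2]
def crop(im,x0,y0,x1,y1,s,name):
    cv2.imwrite(name,cv2.resize(im[y0:y1,x0:x1],None,fx=s,fy=s,interpolation=cv2.INTER_CUBIC))
def st():
    o=ctrl.get_obs(); r=R.from_rotvec(o['orientation']).as_matrix()
    print('t',round(o['t'],2),'pos',np.round(o['ee_pos'],1),'q',np.round(o['qpos'],3),'z',np.round(r[:,2],3),'y',np.round(r[:,1],3),'w',round(o['width'],1),'f',np.round(o['ft_force'],1))
    return o,r
E
python3 - <<'E'
from h import *
T=cam('top');S=cam('side')
print('camtop',ray(T,(280,210))[0],'side',ray(S,(280,210))[0])
for n,px,z in [('cup',(190,229),40),('rcup',(203,170),40),('pump',(360,223),70),('rpump',(343,178),70),('drawer',(281,207),120),('tape',(122,189),60),('calc',(136,254),16)]:
    print(n,np.round(onz(T,px,z)))
im=cv2.imread('pics/top0.png'); crop(im,150,130,310,290,5,'pics/top_c.png'); crop(im,300,150,400,260,6,'pics/top_p.png')
im=cv2.imread('pics/side0.png'); crop(im,190,130,350,300,4,'pics/side_c.png')
o,r=st(); print(r)
E
```

```text
camtop [ 382.40995856    1.54245716 1409.82754019] side [ 398.82665742 -740.66693144  969.06316331]
cup [463. 228.  40.]
rcup [620. 198.  40.]
pump [ 483. -214.   70.]
rpump [ 599. -170.   70.]
drawer [516. -10. 120.]
tape [563. 405.  60.]
calc [396. 373.  16.]
t 0.15 pos [201.1 591.4 239.1] q [ 1.224  0.424  1.63   0.     1.089 -0.019] z [-0.    -0.001 -1.   ] y [ 0.322  0.947 -0.001] w 87.4 f [ 0.  -0.4  0.2]
[[-9.46751854e-01  3.21963922e-01 -4.00307980e-04]
 [ 3.21964170e-01  9.46751226e-01 -1.09090231e-03]
 [ 2.77608824e-05 -1.16169862e-03 -9.99999325e-01]]
```

View pics/top_c.png

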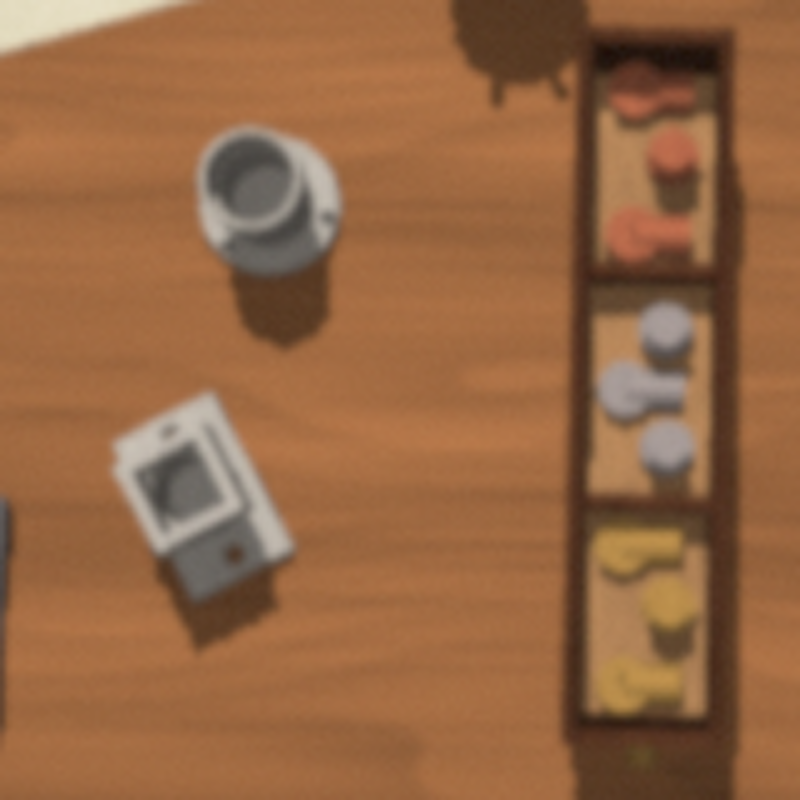

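View pics/top_p.png

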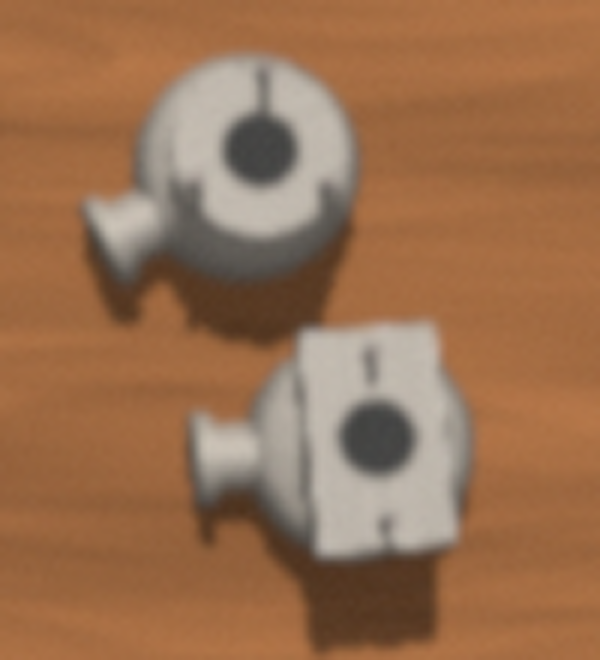

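View pics/side_c.png

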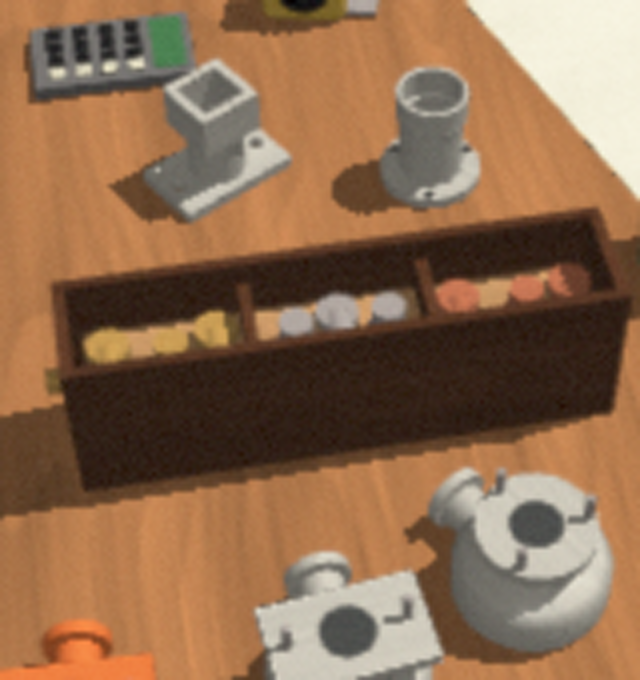

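```bash
python3 -m crank '[{"travel":[0,-1,0],"turn":0},{"travel":[0,-1,0],"turn":0},{"travel":[0,-1,0],"turn":0},{"travel":[0,-1,0],"turn":0},{"travel":[0,-1,0],"turn":0}]'; python3 -c "
from h import *
st()"
```

```text
t: 0.65
ee_pos: [121.2, 356.5, 236.2]
orientation: [-0.513, -3.099, 0.001]
ft_force: [0.0, 0.3, 0.9]
width: 87.9
t 0.65 pos [121.2 356.5 236.2] q [ 1.211  0.05   2.144 -0.     0.948 -0.032] z [-0.    -0.001 -1.   ] y [ 0.322  0.947 -0.001] w 87.9 f [0.  0.3 0.9]
```

```bash
python3 -m crank '[{"travel":[0,-1,0],"turn":0},{"travel":[0,-1,0],"turn":0},{"travel":[0,-1,0],"turn":0}]'; python3 -c "
from h import *
st()"
```

```text
t: 0.95
ee_pos: [72.8, 214.6, 235.1]
orientation: [-0.512, -3.099, 0.004]
ft_force: [-0.6, 0.6, 1.1]
width: 87.7
t 0.95 pos [ 72.8 214.6 235.1] q [ 1.191 -0.243  2.396 -0.     0.992 -0.052] z [-0.001 -0.003 -1.   ] y [ 0.322  0.947 -0.003] w 87.7 f [-0.6  0.6  1.1]
```

```bash
python3 -m crank '[{"travel":[0,0.75,-0.65],"turn":0},{"travel":[0,0.75,-0.65],"turn":0},{"travel":[0,0.75,-0.65],"turn":0},{"travel":[0,0.75,-0.65],"turn":0},{"travel":[0,0.75,-0.65],"turn":0},{"travel":[0,0.75,-0.65],"turn":0},{"travel":[0,0.75,-0.65],"turn":0},{"travel":[0,0.75,-0.65],"turn":0},{"travel":[0,0.75,-0.65],"turn":0},{"travel":[0,0.75,-0.65],"turn":0}]'; python3 -c "
from h import *
st()"
```

```text
t: 1.95
ee_pos: [186.1, 551.2, 530.9]
orientation: [-0.511, -3.088, 0.08]
ft_force: [0.1, -0.2, 0.8]
width: 87.7
t 1.95 pos [186.1 551.2 530.9] q [ 1.224e+00  1.920e-01  1.306e+00  1.000e-03  1.696e+00 -1.900e-02] z [-0.019 -0.049 -0.999] y [ 0.321  0.946 -0.052] w 87.7 f [ 0.1 -0.2  0.8]
```

```bash
for i in 1 2 3 4; do python3 -m crank '[{"travel":[0,0.75,-0.65],"turn":0},{"travel":[0,0.75,-0.65],"turn":0}]' >/dev/null; python3 -c "
from h import *
st()"; done
```

```text
t 2.15 pos [211.5 625.8 592.3] q [ 1.226e+00  3.380e-01  9.910e-01  1.000e-03  1.865e+00 -1.600e-02] z [-0.019 -0.049 -0.999] y [ 0.321  0.945 -0.053] w 87.6 f [0.8 0.5 1.1]
t 2.35 pos [236.  697.4 651.4] q [ 1.228e+00  5.250e-01  5.900e-01  1.000e-03  2.079e+00 -1.500e-02] z [-0.019 -0.049 -0.999] y [ 0.321  0.945 -0.053] w 87.9 f [0.6 0.9 1. ]
t 2.55 pos [251.7 743.1 687.9] q [ 1.229e+00  7.220e-01  1.670e-01  2.000e-03  2.297e+00 -1.300e-02] z [-0.016 -0.042 -0.999] y [ 0.322  0.946 -0.045] w 87.8 f [0.9 1.6 0.9]
t 2.75 pos [257.6 759.9 686.6] q [ 1.228  0.763  0.091  0.003  2.299 -0.013] z [-0.006 -0.011 -1.   ] y [ 0.322  0.947 -0.012] w 88.2 f [ 0.1 -0.1 -0.2]
```

```bash
for i in 1 2 3; do python3 -m crank '[{"travel":[0,0.75,-0.65],"turn":0},{"travel":[0,0.75,-0.65],"turn":0},{"travel":[0,0.75,-0.65],"turn":0},{"travel":[0,0.75,-0.65],"turn":0}]' >/dev/null; python3 -c "
from h import *
st()"; done
cat > fit.py <<'E'
import numpy as np
from scipy.optimize import least_squares
D=np.array([ # q2 q3 q5 r z
[.4238,1.6307,1.0886,np.hypot(201.,591.2),238.9],[.05,2.144,.948,np.hypot(121.2,356.5),236.2],[-.243,2.396,.992,np.hypot(72.8,214.6),235.1],
[.192,1.306,1.696,np.hypot(186.1,551.2),530.9],[.338,.991,1.865,np.hypot(211.5,625.8),592.3],[.525,.59,2.079,np.hypot(236,697.4),651.4],[.763,.091,2.299,np.hypot(257.6,759.9),686.6]])
def fk(p,q2,q3,q5):
    a,h,L1,L2,T=p; b=q2+q3; c=b+q5
    return a+L1*np.sin(q2)+L2*np.sin(b)+T*np.sin(c), h+L1*np.cos(q2)+L2*np.cos(b)+T*np.cos(c)
if __name__=='__main__':
    f=lambda p: np.concatenate([x-y for x,y in zip(fk(p,*D[:,:3].T),D[:,3:].T)])
    s=least_squares(f,[0,300,586,428,400]); print(s.x,np.round(s.fun,1))
E
python3 fit.py
```

```text
t 3.15 pos [262.9 774.4 714.1] q [ 1.228  0.734  0.086  0.005  2.208 -0.012] z [ 0.034  0.109 -0.993] y [0.32  0.941 0.114] w 88.1 f [ 0.6 -0.  -1. ]
t 3.55 pos [263.8 776.2 759.1] q [ 1.226  0.683  0.087  0.008  2.127 -0.012] z [ 0.076  0.23  -0.97 ] y [0.313 0.918 0.242] w 87.9 f [-0.1  0.1  0.5]
t 3.95 pos [261.5 768.5 812.3] q [ 1.225  0.626  0.087  0.01   2.057 -0.011] z [ 0.115  0.344 -0.932] y [0.301 0.882 0.363] w 87.8 f [-0.2 -0.2  0.6]
[ -45.52872549 -496.41093075  638.5492456   491.7297439  -379.71620205] [ 28.5   9.3 -13.8   4.9   3.   -0.3 -31.6  -2.2  -2.1  -2.4  14.5  10.6
   0.4 -18.7]
```

```bash
cat > fit.py <<'E'
import numpy as np
from scipy.optimize import least_squares
D=np.array([ # q2 q3 q5 r z
[.4238,1.6307,1.0886,np.hypot(201.,591.2),238.9],[.05,2.144,.948,np.hypot(121.2,356.5),236.2],[-.243,2.396,.992,np.hypot(72.8,214.6),235.1],
[.192,1.306,1.696,np.hypot(186.1,551.2),530.9],[.338,.991,1.865,np.hypot(211.5,625.8),592.3],[.525,.59,2.079,np.hypot(236,697.4),651.4],[.763,.091,2.299,np.hypot(257.6,759.9),686.6],
[.734,.086,2.208,np.hypot(262.9,774.4),714.1],[.683,.087,2.127,np.hypot(263.8,776.2),759.1],[.626,.087,2.057,np.hypot(261.5,768.5),812.3]])
def fk(p,q2,q3,q5):
    a,h,L1,L2,T,e,g=p; b=q2+q3; c=b+q5
    return a+L1*np.sin(q2)+e*np.cos(q2)+L2*np.sin(b)+g*np.cos(b)+T*np.sin(c), h+L1*np.cos(q2)-e*np.sin(q2)+L2*np.cos(b)-g*np.sin(b)+T*np.cos(c)
f=lambda p: np.concatenate([x-y for x,y in zip(fk(p,*D[:,:3].T),D[:,3:].T)])
P=least_squares(f,[0,300,586,428,400,0,0]).x
if __name__=='__main__':
    print(np.round(P,1),np.round(f(P),1))
E
python3 fit.py
```

```text
[2.000e-01 3.132e+02 5.626e+02 4.848e+02 2.929e+02 2.000e-01 7.750e+01] [-0.   0.3 -0.3 -0.2  0.3  0.2 -0.1 -0.1 -0.3  0.3  0.   0.1 -0.  -0.
 -0.1 -0.2  0.3 -0.2  0.3 -0.2]
```

```bash
for i in 1 2 3; do python3 -m crank '[{"travel":[0,-0.8,0.53],"turn":0},{"travel":[0,-0.8,0.53],"turn":0},{"travel":[0,-0.8,0.53],"turn":0},{"travel":[0,-0.8,0.53],"turn":0}]' >/dev/null; python3 -c "
from h import *
st()"; done

```

```text
t 4.35 pos [235.8 693.3 699.8] q [ 1.223  0.255  0.925  0.01   1.569 -0.018] z [ 0.121  0.363 -0.924] y [0.298 0.874 0.383] w 87.6 f [0.4 0.5 0.5]
t 4.75 pos [198.6 585.3 537.7] q [ 1.219  0.03   1.522  0.012  1.187 -0.026] z [ 0.124  0.372 -0.92 ] y [0.297 0.871 0.392] w 87.8 f [ 0.9  0.3 -0.3]
t 5.15 pos [162.4 480.3 374.5] q [ 1.213 -0.078  1.98   0.019  0.826 -0.039] z [ 0.127  0.38  -0.916] y [0.296 0.867 0.401] w 87.9 f [-0.8  0.9 -0.2]
```

```bash
python3 -m crank '[{"travel":[0,-0.86,0.5],"turn":0},{"travel":[0,-0.86,0.5],"turn":0},{"travel":[0,-0.86,0.5],"turn":0},{"travel":[0,-0.86,0.5],"turn":0}]' >/dev/null; python3 -c "
from h import *
st()"; python3 -m crank '[{"travel":[0,-0.86,0.5],"turn":0},{"travel":[0,-0.86,0.5],"turn":0}]' >/dev/null; python3 -c "
from h import *
st()"

```

```text
t 5.55 pos [123.8 367.7 214.5] q [ 1.202 -0.047  2.39   0.05   0.374 -0.083] z [ 0.132  0.391 -0.911] y [0.294 0.862 0.413] w 87.5 f [ 0.7  0.7 -0. ]
t 5.75 pos [106.5 311.2 146.8] q [ 1.177  0.067  2.557  0.297  0.107 -0.356] z [ 0.126  0.384 -0.915] y [0.295 0.866 0.404] w 87.7 f [20.5 20.2  9.9]
```

```bash
python3 -m crank '[{"travel":[0,0,0],"turn":0}]' >/dev/null; python3 -c "
from h import *
st()
cv2.imwrite('pics/side1.png',imaging.get_image('side'))"

```

```text
t 5.85 pos [103.9 305.1 143.7] q [ 1.176  0.069  2.564  0.301  0.11  -0.36 ] z [ 0.12   0.374 -0.92 ] y [0.297 0.87  0.393] w 87.5 f [ 0.4  0.8 -0.4]
```

View pics/side1.png

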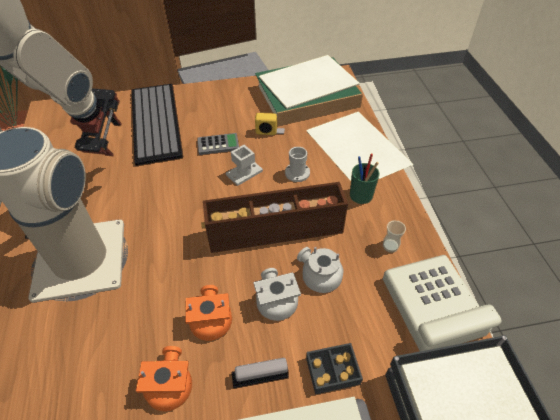

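```bash
for i in 1 2 3; do python3 -m crank '[{"travel":[0,-0.6,-0.25],"turn":0},{"travel":[0,-0.6,-0.25],"turn":0}]' >/dev/null; python3 -c "
from h import *
st()"; done

```

```text
t 6.1 pos [ 99.4 297.1 144.2] q [ 1.195  0.053  2.58   0.148  0.108 -0.188] z [ 0.129  0.37  -0.92 ] y [0.299 0.87  0.391] w 87.7 f [0.5 0.2 0.1]
t 6.3 pos [ 97.  297.7 141.5] q [ 1.216  0.064  2.577  0.021  0.107 -0.043] z [ 0.131  0.36  -0.924] y [0.301 0.873 0.383] w 87.7 f [-0.1 -0.1  0.3]
t 6.5 pos [ 94.3 297.2 139.2] q [ 1.231  0.071  2.577 -0.054  0.107  0.046] z [ 0.131  0.353 -0.926] y [0.302 0.876 0.376] w 87.8 f [ 0.4 -0.6  0.6]
```

```bash
python3 -m crank '[{"travel":[0,0.35,-0.83],"turn":0}]' >/dev/null; python3 -c "
from h import *
st()"; for i in 1 2 3; do python3 -m crank '[{"travel":[0,-1,0],"turn":0},{"travel":[0,-1,0],"turn":0}]' >/dev/null; python3 -c "
from h import *
st()"; done

```

```text
t 6.6 pos [ 93.9 296.4 177. ] q [ 1.233 -0.076  2.53  -0.026  0.319  0.019] z [ 0.127  0.337 -0.933] y [0.304 0.882 0.36 ] w 87.8 f [ 1.1  2.4 -1.4]
t 6.8 pos [ 78.  258.5 182.5] q [ 1.256 -0.184  2.58  -0.053  0.393  0.067] z [ 0.126  0.322 -0.938] y [0.307 0.887 0.346] w 87.7 f [-0.8  0.2  0.1]
t 7.0 pos [ 58.6 222.1 208.6] q [ 1.324 -0.369  2.577 -0.084  0.626  0.155] z [ 0.122  0.283 -0.951] y [0.315 0.898 0.308] w 88.0 f [0.  0.3 0.1]
t 7.2 pos [ 29.4 164.4 239.1] q [ 1.517 -0.648  2.576 -0.137  0.945  0.364] z [ 0.125  0.262 -0.957] y [0.327 0.9   0.289] w 87.9 f [-0.5  0.9  1.4]
```

```bash
cat >> h.py <<'E'
def plan(d=None,to=None):
    o,r=st()
    d=np.array(to)-o['ee_pos'] if to is not None else np.array(d,float)
    t=r.T@d/50; print('tool travel total',np.round(t,3),'norm',round(np.linalg.norm(t),2))
    az=np.arctan2(r[1,2],r[0,2]); print('tilt',round(np.degrees(np.arccos(-r[2,2])),1),'dir',round(np.degrees(az),1),'posaz',round(np.degrees(np.arctan2(o['ee_pos'][1],o['ee_pos'][0])),1))
    return t
E
python3 -c "
from h import *
plan(to=[129,271,150])"
```

```text
t 7.2 pos [ 29.4 164.4 239.1] q [ 1.517 -0.648  2.576 -0.137  0.945  0.364] z [ 0.125  0.262 -0.957] y [0.327 0.9   0.289] w 87.9 f [-0.5  0.9  1.4]
tool travel total [-1.075  2.054  2.512] norm 3.42
tilt 16.9 dir 64.5 posaz 79.9
```

```bash
python3 -m crank '[{"travel":[-0.27,0.51,0.63],"turn":0},{"travel":[-0.27,0.51,0.63],"turn":0},{"travel":[-0.27,0.51,0.63],"turn":0},{"travel":[-0.27,0.51,0.63],"turn":0}]' >/dev/null;  python3 -c "
from h import *
o,r=st(); p=o['ee_pos']; u=p[:2]/np.hypot(*p[:2])
W=p-293*r[:,2]-[0,0,313]; wr=W[:2]@u; n=np.array([wr,W[2]]); print('W',n,np.linalg.norm(n)); n/=np.linalg.norm(n)
plan(d=-50*np.array([*(n[0]*u),n[1]]))
plan(d=-50*np.array([*(.82*u),.57]))
"
```

```text
t 7.6 pos [114.9 299.  198.7] q [ 1.135 -0.141  2.523  0.106  0.335 -0.241] z [ 0.143  0.39  -0.91 ] y [0.253 0.874 0.414] w 87.9 f [-0.1  0.6  0.3]
W [198.77354435 152.30219591] 250.4134197953956
t 7.6 pos [114.9 299.  198.7] q [ 1.135 -0.141  2.523  0.106  0.335 -0.241] z [ 0.143  0.39  -0.91 ] y [0.253 0.874 0.414] w 87.9 f [-0.1  0.6  0.3]
tool travel total [ 0.074 -0.972  0.224] norm 1.0
tilt 24.5 dir 69.8 posaz 69.0
t 7.6 pos [114.9 299.  198.7] q [ 1.135 -0.141  2.523  0.106  0.335 -0.241] z [ 0.143  0.39  -0.91 ] y [0.253 0.874 0.414] w 87.9 f [-0.1  0.6  0.3]
tool travel total [ 0.075 -0.98   0.178] norm 1.0
tilt 24.5 dir 69.8 posaz 69.0
```

```bash
cat > w.py <<'E'
from h import *
o,r=st(); p=o['ee_pos']; u=p[:2]/np.hypot(*p[:2])
W=p-293*r[:,2]-[0,0,313]; wr=W[:2]@u; n=np.array([wr,W[2]]); print('W',np.round(n),'d',round(np.linalg.norm(n)),'TCP r',round(np.hypot(*p[:2]))); n/=np.linalg.norm(n)
az=np.arctan2(r[1,2],r[0,2]); print('tilt',round(np.degrees(np.arccos(-r[2,2])),2),'dir',round(np.degrees(az),1),'posaz',round(np.degrees(np.arctan2(p[1],p[0])),1), '-n in tool', np.round(r.T@-np.array([*(n[0]*u),n[1]]),2))
E
python3 -m crank '[{"travel":[0.07,-0.92,0.33],"turn":0},{"travel":[0.07,-0.92,0.33],"turn":0}]' >/dev/null; python3 w.py; python3 -m crank '[{"travel":[0.05,-0.92,0.33],"turn":0},{"travel":[0.05,-0.92,0.33],"turn":0}]' >/dev/null; python3 w.py
```

```text
t 7.8 pos [111.7 282.2 162. ] q [ 1.121 -0.039  2.581  0.177  0.199 -0.325] z [ 0.139  0.369 -0.919] y [0.258 0.883 0.393] w 87.8 f [-0.9 -0.9 -0.2]
W [188. 118.] d 222 TCP r 304
tilt 23.22 dir 69.3 posaz 68.4 -n in tool [ 0.08 -0.98  0.16]
t 8.0 pos [117.5 281.5 133.2] q [ 1.101  0.085  2.577  0.287  0.131 -0.458] z [ 0.124  0.326 -0.937] y [0.264 0.9   0.348] w 87.9 f [-0.2  0.4 -0.4]
W [203.  95.] d 224 TCP r 305
tilt 20.39 dir 69.2 posaz 67.3 -n in tool [ 0.1  -0.99  0.08]
```

```bash
for i in 1 2 3; do python3 -m crank '[{"travel":[0.1,-0.99,0.05],"turn":0},{"travel":[0.1,-0.99,0.05],"turn":0}]' >/dev/null; python3 w.py;done
```

```text
t 8.2 pos [114.1 265.5 129.8] q [ 1.087  0.076  2.577  0.189  0.193 -0.372] z [ 0.105  0.277 -0.955] y [0.272 0.916 0.296] w 87.6 f [ 0.1  0.  -0.5]
W [202.  97.] d 224 TCP r 289
tilt 17.24 dir 69.3 posaz 66.7 -n in tool [ 0.11 -0.98  0.14]
t 8.4 pos [110.7 245.8 135.1] q [ 1.064  0.029  2.577  0.127  0.291 -0.333] z [ 0.087  0.231 -0.969] y [0.276 0.929 0.246] w 87.6 f [ 0.3 -0.1  0.1]
W [197. 106.] d 224 TCP r 270
tilt 14.28 dir 69.4 posaz 65.7 -n in tool [ 0.12 -0.96  0.24]
t 8.6 pos [107.4 219.4 150.8] q [ 1.02  -0.069  2.577  0.093  0.438 -0.34 ] z [ 0.069  0.187 -0.98 ] y [0.28  0.939 0.199] w 87.7 f [-0.1 -0.3 -0.4]
W [186. 125.] d 224 TCP r 244
tilt 11.53 dir 69.8 posaz 63.9 -n in tool [ 0.14 -0.91  0.38]
```

```bash
for i in 1 2 3; do python3 -m crank '[{"travel":[0.2,-0.83,0.5],"turn":0},{"travel":[0.2,-0.83,0.5],"turn":0}]' >/dev/null; python3 w.py;done
```

```text
t 8.8 pos [103.3 223.1 128.8] q [ 1.059  0.035  2.577  0.069  0.368 -0.281] z [ 0.057  0.153 -0.987] y [0.284 0.945 0.163] w 87.4 f [ 0.5 -0.6 -0.4]
W [198. 105.] d 224 TCP r 246
tilt 9.39 dir 69.4 posaz 65.1 -n in tool [ 0.13 -0.94  0.32]
t 9.0 pos [ 95.5 228.7  96.6] q [ 1.115  0.184  2.577  0.041  0.258 -0.201] z [ 0.045  0.115 -0.992] y [0.288 0.95  0.123] w 87.6 f [-0.4 -0.2 -0. ]
W [212.  74.] d 224 TCP r 248
tilt 7.08 dir 68.8 posaz 67.3 -n in tool [ 0.1  -0.97  0.21]
t 9.2 pos [ 80.9 232.7  53.5] q [ 1.191  0.377  2.576 -0.019  0.107 -0.065] z [ 0.032  0.075 -0.997] y [0.29  0.953 0.081] w 87.6 f [ 6.6 19.1  1. ]
W [222.  33.] d 225 TCP r 246
tilt 4.69 dir 66.8 posaz 70.8 -n in tool [ 0.04 -1.    0.06]
```

```bash
for i in 1 2; do python3 -m crank '[{"travel":[0,-0.95,-0.25],"turn":0},{"travel":[0,-0.95,-0.25],"turn":0}]' >/dev/null; python3 w.py;done
```

```text
t 9.4 pos [ 80.9 220.4  44.9] q [ 1.173  0.412  2.578 -0.038  0.108 -0.067] z [ 0.02   0.038 -0.999] y [0.288 0.957 0.043] w 87.7 f [-0.6 -0.6  0.1]
W [222.  25.] d 224 TCP r 235
tilt 2.49 dir 61.9 posaz 69.8 -n in tool [ 0.06 -1.    0.07]
t 9.6 pos [ 84.6 207.5  37.2] q [ 1.138  0.446  2.58  -0.051  0.108 -0.09 ] z [ 0.008  0.004 -1.   ] y [0.289 0.957 0.007] w 87.8 f [0.1 0.2 0.4]
W [222.  17.] d 223 TCP r 224
tilt 0.53 dir 28.9 posaz 67.8 -n in tool [ 0.09 -0.99  0.07]
```

```bash
python3 - <<'E'
from h import *
T=cam('top');S=cam('side')
a=lambda x,y:(150+x/5,130+y/5); b=lambda x,y:(190+x/4,130+y/4)
tc=[a(114,465),a(200,422),a(245,507),a(160,553)]
# match corners in side: far/near; image up in top=+x(right in side)
sc=[b(220,62),b(258,95),b(205,128),b(165,97)]
for x in tc: print('top@85',np.round(onz(T,x,85),1))
for x in sc: print('side@85',np.round(onz(S,x,85),1))
print(tri([ray(T,np.mean(tc,0)),ray(S,np.mean(sc,0))]))
fl=[a(115,445),a(213,393),a(295,550),a(195,602)]
for x in fl: print('fl@10',np.round(onz(T,x,10),1))
print(np.mean([onz(T,x,10) for x in fl],0))
p=lambda x,y:(300+x/6,150+y/6)
pf=[p(299,330),p(433,323),p(457,543),p(317,557)]
for x in pf: print('pf@70',np.round(onz(T,x,70),1))
print(np.mean([onz(T,x,70) for x in pf],0))
E
```

```text
top@85 [474.8 264.5  85. ]
top@85 [497.4 221.5  85. ]
top@85 [454.4 197.4  85. ]
top@85 [430.5 239.8  85. ]
side@85 [477.5 258.2  85. ]
side@85 [499.8 217.3  85. ]
side@85 [457.4 190.5  85. ]
side@85 [433.1 228.4  85. ]
(array([466.12782058, 232.22054772,  76.76442592]), [np.float64(1.3657472642339246), np.float64(1.365747264234016)])
fl@10 [490.9 279.2  10. ]
fl@10 [519.7 227.4  10. ]
fl@10 [435.8 181.1  10. ]
fl@10 [407.3 233.8  10. ]
[463.42534463 230.37410618  10.        ]
pf@70 [ 529.  -187.8   70. ]
pf@70 [ 532.9 -245.6   70. ]
pf@70 [ 438.3 -255.6   70. ]
pf@70 [ 431.5 -195.6   70. ]
[ 482.90254783 -221.17833287   70.        ]
```

```bash
python3 -m crank '[{"travel":[0,0.1,-0.5],"turn":1},{"travel":[0,0.1,-0.5],"turn":1},{"travel":[0,0.1,-0.5],"turn":1},{"travel":[0,0.1,-0.5],"turn":1},{"travel":[0,0.1,-0.5],"turn":1},{"travel":[0,0.1,-0.5],"turn":1},{"travel":[0,0.1,-0.5],"turn":1},{"travel":[0,0.1,-0.5],"turn":0.7}]' >/dev/null; python3 w.py; python3 -c "
from h import *
plan(to=[465,231,200])"
```

```text
t 10.4 pos [111.  233.5 244. ] q [ 1.089 -0.194  2.338 -0.008  0.992  0.626] z [ 0.009  0.002 -1.   ] y [0.893 0.451 0.008] w 87.7 f [ 0.9  0.3 -1.3]
W [257. 224.] d 341 TCP r 259
tilt 0.5 dir 10.2 posaz 64.6 -n in tool [-0.46 -0.6   0.65]
t 10.4 pos [111.  233.5 244. ] q [ 1.089 -0.194  2.338 -0.008  0.992  0.626] z [ 0.009  0.002 -1.   ] y [0.893 0.451 0.008] w 87.7 f [ 0.9  0.3 -1.3]
tool travel total [-3.235  6.289  0.94 ] norm 7.13
tilt 0.5 dir 10.2 posaz 64.6
```

```bash
python3 -m crank '[{"travel":[-0.27,0.52,0.08],"turn":-0.2},{"travel":[-0.27,0.52,0.08],"turn":-0.2},{"travel":[-0.27,0.52,0.08],"turn":0},{"travel":[-0.27,0.52,0.08],"turn":0},{"travel":[-0.27,0.52,0.08],"turn":0},{"travel":[-0.27,0.52,0.08],"turn":0},{"travel":[-0.27,0.52,0.08],"turn":0},{"travel":[-0.27,0.52,0.08],"turn":0},{"travel":[-0.27,0.52,0.08],"turn":0},{"travel":[-0.27,0.52,0.08],"turn":0},{"travel":[-0.27,0.52,0.08],"turn":0},{"travel":[-0.2,0.3,0.08],"turn":0},{"travel":[0,0,0],"turn":0}]' >/dev/null; python3 w.py; python3 -c "
from h import *
cv2.imwrite('pics/wr2.png',imaging.get_image('wrist'))
plan(to=[465,231,200])"
```

```text
t 11.7 pos [476.6 228.7 215.1] q [ 0.421  0.295  1.893  0.008  0.906 -0.075] z [ 0.041  0.026 -0.999] y [0.881 0.471 0.048] w 87.9 f [0.1 0.4 0.4]
W [515. 195.] d 550 TCP r 529
tilt 2.78 dir 32.0 posaz 25.6 -n in tool [ 0.04 -0.95  0.31]
t 11.75 pos [475.4 228.7 215.1] q [ 0.422  0.294  1.894  0.009  0.906 -0.075] z [ 0.04   0.025 -0.999] y [0.881 0.472 0.047] w 88.1 f [-0.3  0.1 -0.2]
tool travel total [ 0.138 -0.176  0.295] norm 0.37
tilt 2.7 dir 32.3 posaz 25.7
```

View pics/wr2.png

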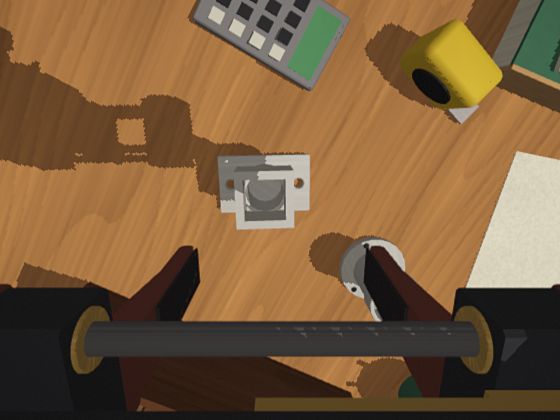

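```bash
python3 - <<'E'
from h import *
im=cv2.imread('pics/wr2.png'); crop(im,205,140,325,240,6,'pics/wr2c.png')
Wc=cam('wrist'); print('campos',ray(Wc,(280,210))[0])
c=[(236,173),(294,175),(294,228),(237,228)]
for x in c: print(np.round(onz(Wc,x,85),1))
m=np.mean(c,0); print(onz(Wc,m,85))
T=cam('top');S=cam('side')
print(tri([ray(T,(185.95,227.35)),ray(S,(243,153.9)),ray(Wc,m)]))
E
```

```text
campos [434.34821159 289.5937678  361.57175913]
[433.  240.1  85. ]
[476.6 261.1  85. ]
[499.2 220.   85. ]
[454.9 197.2  85. ]
[465.56857305 230.00102045  85.        ]
(array([466.00273193, 230.04421838,  79.65045465]), [np.float64(2.195718099629411), np.float64(1.464591952566384), np.float64(1.1775117917367144)])
```

View pics/wr2c.png

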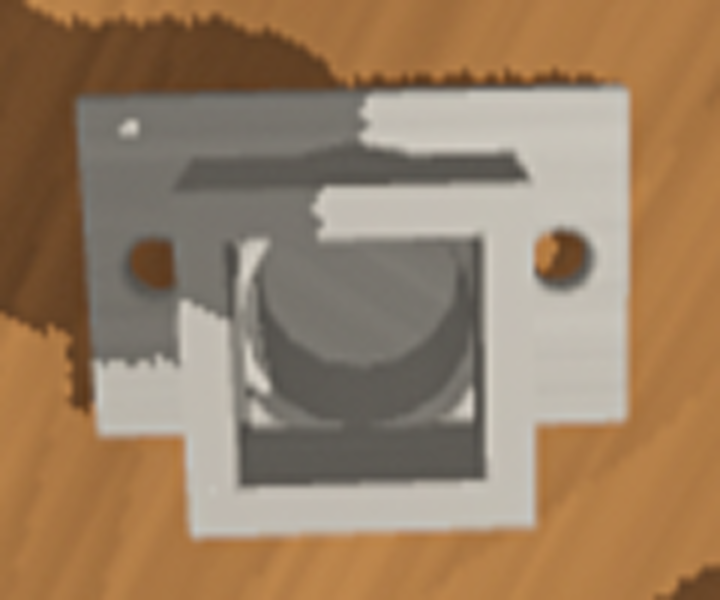

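```bash
python3 -c "
from h import *
plan(to=[465.6,230,64])"
```

```text
t 11.75 pos [475.4 228.7 215.1] q [ 0.422  0.294  1.894  0.009  0.906 -0.075] z [ 0.04   0.025 -0.999] y [0.881 0.472 0.047] w 88.1 f [-0.3  0.1 -0.2]
tool travel total [ 0.106 -0.304  3.012] norm 3.03
tilt 2.7 dir 32.3 posaz 25.7
```

```bash
python3 -m crank '[{"travel":[0.05,-0.15,0.3],"turn":0},{"travel":[0.05,-0.15,0.5],"turn":0},{"travel":[0,0,0.5],"turn":0},{"travel":[0,0,0.5],"turn":0},{"travel":[0,0,0.5],"turn":0},{"travel":[0,0,0.4],"turn":0},{"travel":[0,0,0.2],"turn":0},{"travel":[0,0,0],"turn":0}]' >/dev/null;python3 -c "
from h import *
plan(to=[465.6,230,64])"
```

```text
t 12.55 pos [460.3 226.4  71.2] q [ 0.43   0.515  2.004  0.011  0.569 -0.068] z [ 0.047  0.028 -0.999] y [0.881 0.469 0.054] w 87.9 f [-0.1 -0.   0.4]
tool travel total [0.014 0.119 0.152] norm 0.19
tilt 3.1 dir 31.0 posaz 26.2
```

```bash
python3 -m crank '[{"travel":[0.02,0.13,0.14],"turn":0},{"travel":[0,0,0],"turn":0}]' >/dev/null; python3 -m crank '[{"travel":[0,0,0],"turn":0},{"travel":[0,0,0],"turn":0},{"travel":[0,0,0],"turn":0},{"travel":[0,0,0],"turn":0},{"travel":[0,0,0],"turn":0},{"travel":[0,0,0],"turn":0}]' -1; python3 w.py
```

```text
t: 13.35
ee_pos: [467.6, 231.5, 68.2]
orientation: [1.602, 2.668, 0.082]
ft_force: [0.3, -0.1, -0.3]
width: 51.3
t 13.35 pos [467.6 231.5  68.2] q [ 0.434  0.527  1.989  0.011  0.565 -0.065] z [ 0.051  0.03  -0.998] y [0.881 0.469 0.06 ] w 51.3 f [ 0.3 -0.1 -0.3]
W [504.  48.] d 507 TCP r 522
tilt 3.42 dir 30.5 posaz 26.3 -n in tool [ 0.03 -1.    0.03]
```

```bash
python3 -m crank '[{"travel":[0,0,-0.2],"turn":0},{"travel":[0,0,-0.4],"turn":0},{"travel":[0,0,-0.5],"turn":0},{"travel":[0,0,-0.5],"turn":0}]' ; python3 -c "
from h import *
cv2.imwrite('pics/wr3.png',imaging.get_image('wrist'));cv2.imwrite('pics/s3.png',imaging.get_image('side'))
plan(to=[566,566,690])"
```

```text
t: 13.75
ee_pos: [460.0, 227.4, 147.5]
orientation: [1.605, 2.673, 0.068]
ft_force: [-0.4, -0.0, -4.6]
width: 51.0
t 13.85 pos [462.3 228.4 149.7] q [ 0.433  0.376  1.969  0.009  0.741 -0.063] z [ 0.048  0.029 -0.998] y [0.881 0.469 0.056] w 51.0 f [ 0.7  0.2 -3.3]
tool travel total [  5.012   5.604 -10.495] norm 12.91
tilt 3.2 dir 30.8 posaz 26.3
```

View pics/wr3.png

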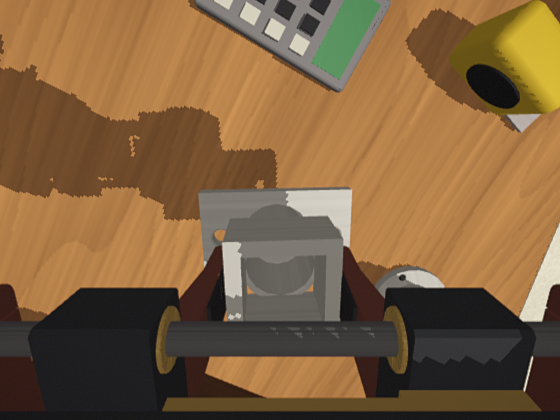

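View pics/s3.png

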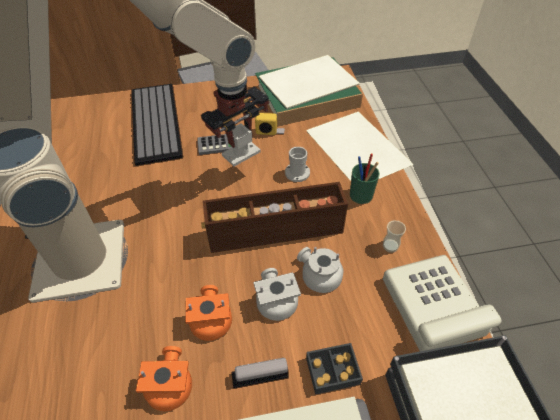

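```bash
python3 -m crank '[{"travel":[0.2,0.22,-0.4],"turn":0},{"travel":[0.36,0.4,-0.76],"turn":0},{"travel":[0.36,0.4,-0.76],"turn":0},{"travel":[0.36,0.4,-0.76],"turn":0},{"travel":[0.36,0.4,-0.76],"turn":0},{"travel":[0.36,0.4,-0.76],"turn":0},{"travel":[0.36,0.4,-0.76],"turn":0},{"travel":[0.36,0.4,-0.76],"turn":0},{"travel":[0.36,0.4,-0.76],"turn":0},{"travel":[0.36,0.4,-0.76],"turn":0},{"travel":[0.36,0.4,-0.76],"turn":0},{"travel":[0.36,0.4,-0.76],"turn":0},{"travel":[0.3,0.3,-0.6],"turn":0}]' >/dev/null; python3 w.py
```

```text
t 15.15 pos [555.1 537.1 619.6] q [ 0.756  0.539  0.633 -0.007  1.948  0.267] z [ 0.02   0.009 -1.   ] y [0.884 0.467 0.022] w 50.9 f [ 1.3 -0.4 -2.3]
W [766. 599.] d 973 TCP r 772
tilt 1.26 dir 25.3 posaz 44.1 -n in tool [-0.22 -0.77  0.6 ]
```

```bash
python3 -m crank '[{"travel":[0.2,0.7,-0.6],"turn":0},{"travel":[0.18,0.6,-0.5],"turn":0},{"travel":[0.18,0.6,-0.5],"turn":0},{"travel":[0.18,0.6,-0.5],"turn":0},{"travel":[0.2,0.7,-0.6],"turn":0}]' >/dev/null; python3 w.py;  python3 -m crank '[{"travel":[0.23,0.75,-0.55],"turn":0},{"travel":[0.23,0.75,-0.55],"turn":0},{"travel":[0.23,0.75,-0.55],"turn":0},{"travel":[0.23,0.75,-0.55],"turn":0}]' >/dev/null; python3 w.py
```

```text
t 15.65 pos [605.2 589.7 665.5] q [ 0.76   0.792  0.088 -0.007  2.19   0.267] z [ 0.056  0.046 -0.997] y [0.881 0.468 0.071] w 50.0 f [-0.1  0.1 -2.4]
W [824. 645.] d 1046 TCP r 845
tilt 4.16 dir 38.9 posaz 44.3 -n in tool [-0.23 -0.8   0.56]
t 16.05 pos [615.4 602.8 698.8] q [ 0.763  0.758  0.086 -0.006  2.09   0.271] z [ 0.152  0.138 -0.979] y [0.868 0.456 0.199] w 49.7 f [ 0.8  0.5 -3.1]
W [801. 673.] d 1046 TCP r 861
tilt 11.85 dir 42.3 posaz 44.4 -n in tool [-0.24 -0.85  0.47]
```

```bash
python3 -m crank '[{"travel":[0.24,0.87,-0.4],"turn":0},{"travel":[0.24,0.87,-0.4],"turn":0},{"travel":[0.24,0.87,-0.4],"turn":0},{"travel":[0.24,0.87,-0.4],"turn":0},{"travel":[0.24,0.87,-0.4],"turn":0},{"travel":[0.24,0.87,-0.4],"turn":0}]' >/dev/null; python3 w.py;  python3 -m crank '[{"travel":[0.25,0.94,-0.2],"turn":0},{"travel":[0.25,0.94,-0.2],"turn":0},{"travel":[0.25,0.94,-0.2],"turn":0},{"travel":[0.25,0.94,-0.2],"turn":0},{"travel":[0.25,0.94,-0.2],"turn":0},{"travel":[0.25,0.94,-0.2],"turn":0}]' >/dev/null; python3 w.py
```

```text
t 16.65 pos [643.  625.6 743.2] q [ 0.759  0.725  0.087 -0.002  1.914  0.268] z [ 0.294  0.277 -0.915] y [0.823 0.414 0.39 ] w 49.9 f [-0.8  0.2 -3.7]
W [779. 698.] d 1046 TCP r 897
tilt 23.81 dir 43.3 posaz 44.2 -n in tool [-0.26 -0.91  0.31]
t 17.25 pos [680.6 654.5 778.9] q [0.752 0.718 0.087 0.004 1.714 0.264] z [ 0.423  0.401 -0.813] y [0.751 0.347 0.562] w 49.9 f [-0.  0. -3.]
W [774. 704.] d 1046 TCP r 944
tilt 35.64 dir 43.5 posaz 43.9 -n in tool [-0.27 -0.96  0.12]
```

```bash
python3 -m crank '[{"travel":[0.27,0.96,-0.1],"turn":0},{"travel":[0.27,0.96,0],"turn":0},{"travel":[0.27,0.96,0],"turn":0},{"travel":[0.27,0.96,0],"turn":0},{"travel":[0.27,0.96,0],"turn":0},{"travel":[0,0,0],"turn":0}]' >/dev/null; python3 w.py;  python3 -c "
from h import *
cv2.imwrite('pics/wr4.png',imaging.get_image('wrist'));cv2.imwrite('pics/s4.png',imaging.get_image('side'))"
```

```text
t 17.85 pos [709.6 681.6 810.9] q [0.751 0.719 0.087 0.006 1.539 0.264] z [ 0.518  0.492 -0.699] y [0.672 0.271 0.689] w 49.8 f [ 0.3 -0.4 -3.6]
W [774. 703.] d 1046 TCP r 984
tilt 45.62 dir 43.5 posaz 43.8 -n in tool [-0.27 -0.96 -0.06]
```

View pics/wr4.png

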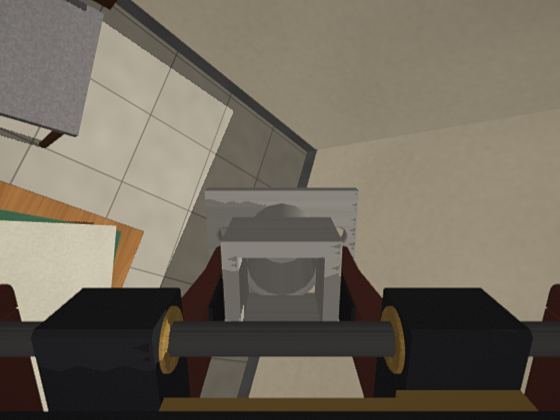

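View pics/s4.png

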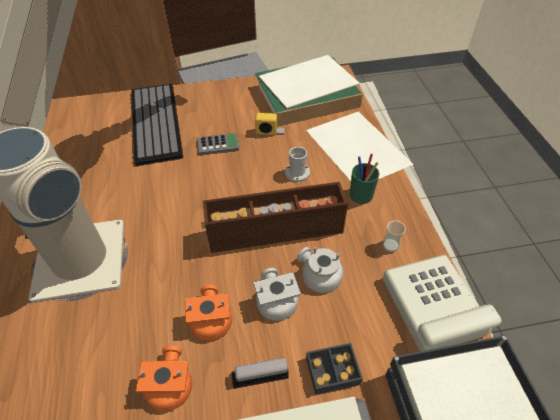

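```bash
python3 -m crank '[{"travel":[0,0,0],"turn":0},{"travel":[0,0,0],"turn":0},{"travel":[0,0,0],"turn":0},{"travel":[0,0,0],"turn":0},{"travel":[0,0,0],"turn":0},{"travel":[0,0,0],"turn":0},{"travel":[0,0,0],"turn":0},{"travel":[0,0,0],"turn":0},{"travel":[0,0,0],"turn":0},{"travel":[0,0,0],"turn":0}]' >/dev/null; python3 w.py; python3 - <<'E'
from h import *
from fit import P,fk
# fold-limit target for tilt
for phi in (.8,.75,.7):
  for q2 in (-.4,-.35,-.3,-.2):
    r,z=fk(P,q2,2.55,np.pi-phi-q2-2.55); print(phi,q2,'j5',round(np.pi-phi-q2-2.55,2),'r',round(r),'z',round(z))
plan(to=[.722*400,.692*400,300])
E
```

```text
t 18.95 pos [709.1 681.2 809.4] q [0.751 0.72  0.088 0.006 1.543 0.263] z [ 0.516  0.49  -0.703] y [0.675 0.274 0.686] w 50.1 f [ 0.1 -0.1 -3.5]
W [775. 702.] d 1046 TCP r 983
tilt 45.35 dir 43.6 posaz 43.8 -n in tool [-0.27 -0.96 -0.06]
0.8 -0.4 j5 0.19 r 355 z 297
0.8 -0.35 j5 0.14 r 364 z 290
0.8 -0.3 j5 0.09 r 373 z 282
0.8 -0.2 j5 -0.01 r 389 z 265
0.75 -0.4 j5 0.24 r 344 z 287
0.75 -0.35 j5 0.19 r 353 z 279
0.75 -0.3 j5 0.14 r 362 z 272
0.75 -0.2 j5 0.04 r 379 z 254
0.7 -0.4 j5 0.29 r 333 z 277
0.7 -0.35 j5 0.24 r 342 z 270
0.7 -0.3 j5 0.19 r 351 z 262
0.7 -0.2 j5 0.09 r 368 z 245
t 18.95 pos [709.1 681.2 809.4] q [0.751 0.72  0.088 0.006 1.543 0.263] z [ 0.516  0.49  -0.703] y [0.675 0.274 0.686] w 50.1 f [ 0.1 -0.1 -3.5]
tool travel total [ -4.184 -14.869  -1.137] norm 15.49
tilt 45.3 dir 43.6 posaz 43.8
```

```bash
python3 -m crank '[{"travel":[-0.13,-0.45,-0.04],"turn":0},{"travel":[-0.23,-0.8,-0.06],"turn":0},{"travel":[-0.23,-0.8,-0.06],"turn":0},{"travel":[-0.23,-0.8,-0.06],"turn":0},{"travel":[-0.23,-0.8,-0.06],"turn":0},{"travel":[-0.23,-0.8,-0.06],"turn":0},{"travel":[-0.23,-0.8,-0.06],"turn":0},{"travel":[-0.23,-0.8,-0.06],"turn":0},{"travel":[-0.23,-0.8,-0.06],"turn":0},{"travel":[-0.23,-0.8,-0.06],"turn":0}]' >/dev/null; python3 w.py;  python3 -c "
from h import *
plan(to=[.722*390,.692*390,310])"
```

```text
t 19.95 pos [496.5 473.4 544.2] q [0.737 0.003 1.672 0.026 0.667 0.234] z [ 0.52   0.494 -0.697] y [0.67  0.269 0.691] w 50.0 f [ 0.4  0.4 -3.2]
W [476. 435.] d 645 TCP r 686
tilt 45.84 dir 43.5 posaz 43.6 -n in tool [-0.27 -0.96 -0.06]
t 19.95 pos [496.5 473.4 544.2] q [0.737 0.003 1.672 0.026 0.667 0.234] z [ 0.52   0.494 -0.697] y [0.67  0.269 0.691] w 50.0 f [ 0.4  0.4 -3.2]
tool travel total [-1.985 -7.217 -0.983] norm 7.55
tilt 45.8 dir 43.5 posaz 43.6
```

```bash
python3 -m crank '[{"travel":[-0.23,-0.82,-0.1],"turn":0},{"travel":[-0.23,-0.82,-0.1],"turn":0},{"travel":[-0.23,-0.82,-0.1],"turn":0},{"travel":[-0.23,-0.82,-0.1],"turn":0},{"travel":[-0.23,-0.82,-0.1],"turn":0},{"travel":[-0.23,-0.82,-0.1],"turn":0},{"travel":[-0.23,-0.82,-0.1],"turn":0}]' >/dev/null; python3 w.py;  python3 -c "
from h import *
plan(to=[.722*390,.692*390,310])"
```

```text
t 20.65 pos [320.2 304.3 350.1] q [ 0.709 -0.285  2.356  0.137  0.265  0.102] z [ 0.525  0.498 -0.691] y [0.666 0.266 0.697] w 50.0 f [-0.1  0.6 -3.5]
W [230. 239.] d 332 TCP r 442
tilt 46.33 dir 43.5 posaz 43.5 -n in tool [-0.27 -0.96 -0.  ]
t 20.65 pos [320.2 304.3 350.1] q [ 0.709 -0.285  2.356  0.137  0.265  0.102] z [ 0.525  0.498 -0.691] y [0.666 0.266 0.697] w 50.0 f [-0.1  0.6 -3.5]
tool travel total [-0.313 -1.257 -0.195] norm 1.31
tilt 46.3 dir 43.5 posaz 43.5
```

```bash
python3 -m crank '[{"travel":[-0.25,-0.92,-0.15],"turn":0},{"travel":[-0.25,-0.92,-0.15],"turn":0}]' >/dev/null; python3 w.py; python3 -m crank '[{"travel":[-0.25,-0.92,-0.15],"turn":0},{"travel":[-0.25,-0.92,-0.1],"turn":0}]' >/dev/null; python3 w.py
```

```text
t 20.85 pos [262.8 250.  291.1] q [ 0.686 -0.358  2.557  0.38   0.14  -0.159] z [ 0.528  0.499 -0.687] y [0.663 0.264 0.701] w 49.7 f [ 0.3  0.5 -3.8]
W [150. 179.] d 234 TCP r 363
tilt 46.6 dir 43.4 posaz 43.6 -n in tool [-0.26 -0.96  0.06]
t 21.05 pos [250.3 247.8 270.4] q [ 0.745 -0.324  2.581  0.018  0.109  0.236] z [ 0.514  0.476 -0.713] y [0.678 0.283 0.678] w 49.9 f [ 0.2  0.2 -3.4]
W [147. 166.] d 222 TCP r 352
tilt 44.49 dir 42.8 posaz 44.7 -n in tool [-0.27 -0.96  0.07]
```

```bash
for i in 1 2 3; do python3 -m crank '[{"travel":[-0.26,-0.92,-0.2],"turn":0},{"travel":[-0.26,-0.92,-0.2],"turn":0}]' >/dev/null; python3 w.py;done
```

```text
t 21.25 pos [247.1 248.2 255.4] q [ 0.764 -0.281  2.58  -0.11   0.108  0.376] z [ 0.492  0.455 -0.742] y [0.698 0.303 0.648] w 49.4 f [-1.3 -0.9 -2.8]
W [154. 160.] d 222 TCP r 350
tilt 42.06 dir 42.7 posaz 45.1 -n in tool [-0.28 -0.96  0.07]
t 21.45 pos [243.8 247.4 239.7] q [ 0.771 -0.235  2.58  -0.141  0.108  0.414] z [ 0.467  0.432 -0.772] y [0.719 0.322 0.615] w 49.7 f [ 0.6 -0.  -3.8]
W [161. 153.] d 222 TCP r 347
tilt 39.5 dir 42.8 posaz 45.4 -n in tool [-0.28 -0.96  0.07]
t 21.65 pos [239.8 245.8 223. ] q [ 0.778 -0.187  2.581 -0.16   0.108  0.439] z [ 0.438  0.407 -0.801] y [0.741 0.342 0.579] w 49.6 f [-0.2  0.4 -3.3]
W [168. 145.] d 222 TCP r 343
tilt 36.74 dir 42.9 posaz 45.7 -n in tool [-0.29 -0.95  0.07]
```

```bash
for i in 1 2 3; do python3 -m crank '[{"travel":[-0.34,-0.81,-0.45],"turn":0},{"travel":[-0.34,-0.81,-0.45],"turn":0}]' >/dev/null; python3 w.py;done
```

```text
t 21.85 pos [201.2 198.3 250.6] q [ 0.719 -0.454  2.58   0.038  0.447  0.195] z [ 0.394  0.367 -0.843] y [0.769 0.371 0.521] w 49.8 f [ 1.9 -1.  -2.7]
W [125. 184.] d 223 TCP r 283
tilt 32.59 dir 42.9 posaz 44.6 -n in tool [-0.25 -0.88  0.4 ]
t 22.05 pos [156.1 140.  275.8] q [ 0.48  -0.78   2.58   0.188  0.828 -0.109] z [ 0.375  0.35  -0.858] y [0.779 0.383 0.497] w 50.4 f [ 2.3 -2.9 -3.1]
W [ 59. 214.] d 222 TCP r 210
tilt 30.86 dir 43.0 posaz 41.9 -n in tool [-0.18 -0.7   0.69]
t 22.25 pos [149.  102.4 267.7] q [ 0.138 -0.823  2.581  0.285  0.995 -0.442] z [ 0.349  0.287 -0.892] y [0.81  0.387 0.441] w 49.7 f [ 1.2 -1.5 -3.6]
W [ 49. 216.] d 222 TCP r 181
tilt 26.83 dir 39.4 posaz 34.5 -n in tool [-0.12 -0.63  0.77]
```

```bash
python3 -c "
from h import *
plan(to=[238,196,165])"
```

```text
t 22.25 pos [149.  102.4 267.7] q [ 0.138 -0.823  2.581  0.285  0.995 -0.442] z [ 0.349  0.287 -0.892] y [0.81  0.387 0.441] w 49.7 f [ 1.2 -1.5 -3.6]
tool travel total [0.601 1.261 2.989] norm 3.3
tilt 26.8 dir 39.4 posaz 34.5
```

```bash
for i in 1 2 ; do python3 -m crank '[{"travel":[0.12,0.22,0.6],"turn":0},{"travel":[0.12,0.22,0.6],"turn":0}]' >/dev/null; python3 w.py;done
```

```text
t 22.45 pos [198.3 116.5 250.4] q [ 0.354 -0.589  2.58   0.153  0.7   -0.121] z [ 0.377  0.244 -0.893] y [0.841 0.315 0.441] w 49.6 f [ 0.9 -0.2 -3.9]
W [ 99. 199.] d 222 TCP r 230
tilt 26.69 dir 32.9 posaz 30.4 -n in tool [-0.13 -0.79  0.6 ]
t 22.65 pos [244.  149.3 213.5] q [ 0.467 -0.29   2.58   0.105  0.385  0.016] z [ 0.385  0.238 -0.891] y [0.844 0.3   0.445] w 49.9 f [ 0.5 -0.7 -2.5]
W [153. 162.] d 223 TCP r 286
tilt 26.95 dir 31.7 posaz 31.5 -n in tool [-0.17 -0.93  0.34]
```

```bash
for i in 1 2 3; do python3 -m crank '[{"travel":[-0.16,-0.88,0.42],"turn":0},{"travel":[-0.16,-0.88,0.42],"turn":0}]' >/dev/null; python3 w.py;done
```

```text
t 22.85 pos [242.5 148.8 187.2] q [ 0.478 -0.18   2.58   0.089  0.341  0.037] z [ 0.333  0.206 -0.92 ] y [0.868 0.313 0.384] w 49.6 f [-0.3 -0.9 -3.1]
W [170. 144.] d 222 TCP r 285
tilt 23.06 dir 31.7 posaz 31.5 -n in tool [-0.18 -0.94  0.3 ]
t 23.05 pos [240.3 148.4 159.1] q [ 0.488 -0.061  2.58   0.077  0.287  0.056] z [ 0.281  0.174 -0.944] y [0.888 0.325 0.324] w 50.0 f [-0.9 -0.6 -3.6]
W [186. 123.] d 223 TCP r 282
tilt 19.28 dir 31.8 posaz 31.7 -n in tool [-0.18 -0.95  0.24]
t 23.25 pos [238.3 148.6 125.8] q [0.5   0.083 2.58  0.069 0.206 0.073] z [ 0.23   0.142 -0.963] y [0.904 0.335 0.266] w 49.9 f [ 0.4 -0.4 -4.2]
W [202.  95.] d 223 TCP r 281
tilt 15.7 dir 31.7 posaz 31.9 -n in tool [-0.19 -0.97  0.17]
```

```bash
for i in 1 2; do python3 -m crank '[{"travel":[-0.19,-0.97,0.08],"turn":0},{"travel":[-0.19,-0.97,0.08],"turn":0}]' >/dev/null; python3 w.py;done
```

```text
t 23.45 pos [218.8 137.  125.9] q [0.502 0.058 2.58  0.033 0.302 0.11 ] z [ 0.172  0.106 -0.979] y [0.918 0.343 0.198] w 49.7 f [ 0.4 -1.  -3.8]
W [199. 100.] d 223 TCP r 258
tilt 11.63 dir 31.6 posaz 32.1 -n in tool [-0.19 -0.95  0.26]
t 23.65 pos [195.1 123.  138.7] q [ 0.504 -0.025  2.58   0.013  0.448  0.131] z [ 0.118  0.071 -0.99 ] y [0.928 0.348 0.135] w 49.6 f [ 0.8  1.1 -3.4]
W [190. 116.] d 223 TCP r 231
tilt 7.92 dir 31.2 posaz 32.2 -n in tool [-0.18 -0.9   0.4 ]
```

```bash
python3 -m crank '[{"travel":[-0.18,-0.86,0.48],"turn":0},{"travel":[-0.18,-0.86,0.48],"turn":0}]' >/dev/null; python3 w.py;python3 -m crank '[{"travel":[-0.15,-0.7,0.4],"turn":0},{"travel":[0,0,0],"turn":0}]' >/dev/null; python3 w.py; python3 -c "
from h import *
cv2.imwrite('pics/s5.png',imaging.get_image('side'));cv2.imwrite('pics/wr5.png',imaging.get_image('wrist'))"
```

```text
t 23.85 pos [189.5 119.  119.4] q [0.505 0.065 2.58  0.004 0.415 0.141] z [ 0.071  0.041 -0.997] y [0.933 0.351 0.081] w 50.3 f [ 0.5 -0.  -3.2]
W [200.  98.] d 223 TCP r 224
tilt 4.69 dir 30.2 posaz 32.1 -n in tool [-0.18 -0.91  0.37]
t 24.05 pos [187.9 117.4 109.1] q [5.040e-01 1.150e-01 2.579e+00 1.000e-03 3.920e-01 1.430e-01] z [ 0.049  0.028 -0.998] y [0.934 0.352 0.056] w 49.8 f [-0.7 -0.4 -3.8]
W [205.  89.] d 223 TCP r 222
tilt 3.24 dir 29.3 posaz 32.0 -n in tool [-0.18 -0.92  0.34]
```

View pics/s5.png

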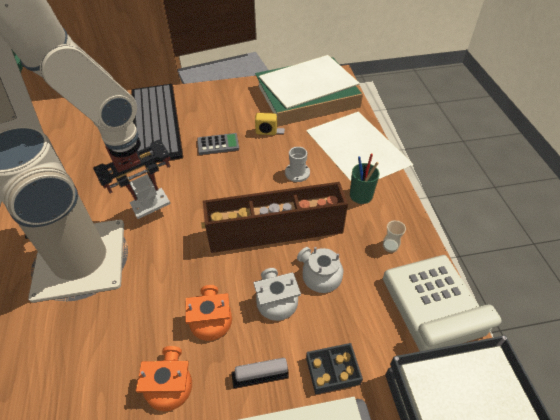

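View pics/wr5.png

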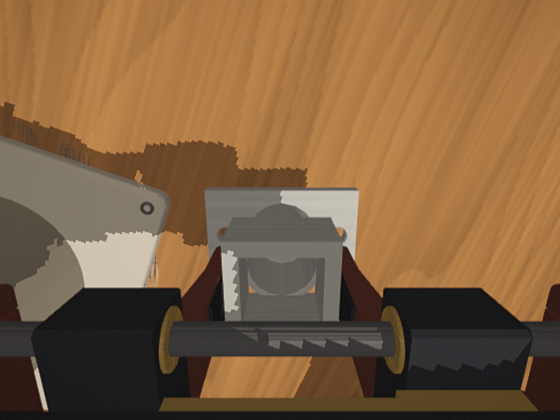

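```bash
python3 -m crank '[{"travel":[-0.18,-0.93,0.25],"turn":0},{"travel":[-0.18,-0.93,0.25],"turn":0}]' >/dev/null; python3 w.py
```

```text
t 24.35 pos [170.4 107.8 114.2] q [ 0.51   0.086  2.58  -0.007  0.475  0.156] z [ 0.002 -0.003 -1.   ] y [0.936 0.352 0.001] w 50.0 f [ 0.1 -0.6 -3. ]
W [202.  94.] d 223 TCP r 202
tilt 0.18 dir -57.4 posaz 32.3 -n in tool [-0.18 -0.89  0.42]
```

```bash
python3 -m crank '[{"travel":[0,0.1,-0.3],"turn":0.4},{"travel":[0,0.2,-0.45],"turn":0.5},{"travel":[0,0.2,-0.5],"turn":0.5},{"travel":[0,0.2,-0.5],"turn":0.5},{"travel":[0,0.2,-0.5],"turn":0.5},{"travel":[0,0.1,-0.3],"turn":0.3},{"travel":[0,0,0],"turn":0}]' >/dev/null; python3 w.py; python3 -c "
from h import *
plan(to=[420,120,240])"
```

```text
t 25.05 pos [219.1 120.  249.6] q [ 0.457 -0.226  2.345 -0.003  1.014  0.379] z [ 0.008  0.001 -1.   ] y [0.997 0.079 0.008] w 50.1 f [ 0.4 -0.3 -3.5]
W [247. 230.] d 338 TCP r 250
tilt 0.48 dir 6.0 posaz 28.7 -n in tool [-0.3  -0.67  0.67]
t 25.05 pos [219.1 120.  249.6] q [ 0.457 -0.226  2.345 -0.003  1.014  0.379] z [ 0.008  0.001 -1.   ] y [0.997 0.079 0.008] w 50.1 f [ 0.4 -0.3 -3.5]
tool travel total [-0.318  4.004  0.225] norm 4.02
tilt 0.5 dir 6.0 posaz 28.7
```

```bash
python3 -m crank '[{"travel":[0,0.2,0],"turn":0},{"travel":[0,0.4,0],"turn":0},{"travel":[0,0.42,0],"turn":0},{"travel":[0,0.42,0],"turn":0},{"travel":[0,0.42,0],"turn":0},{"travel":[0,0.42,0],"turn":0},{"travel":[0,0.42,0],"turn":0},{"travel":[0,0.42,0],"turn":0},{"travel":[0,0.42,0],"turn":0},{"travel":[0,0.42,0],"turn":0},{"travel":[0,0.3,0],"turn":0}]' >/dev/null; python3 w.py; python3 -c "
from h import *
plan(to=[480,-215,230])"
```

```text
t 26.15 pos [433.8 135.1 235. ] q [ 0.277  0.181  1.992 -0.002  0.979  0.187] z [-0.009 -0.005 -1.   ] y [ 0.996  0.091 -0.01 ] w 50.0 f [-0.3  0.4 -3.8]
W [457. 215.] d 505 TCP r 454
tilt 0.6 dir -154.4 posaz 17.3 -n in tool [-0.19 -0.88  0.43]
t 26.15 pos [433.8 135.1 235. ] q [ 0.277  0.181  1.992 -0.002  0.979  0.187] z [-0.009 -0.005 -1.   ] y [ 0.996  0.091 -0.01 ] w 50.0 f [-0.3  0.4 -3.8]
tool travel total [-7.056  0.287  0.124] norm 7.06
tilt 0.6 dir -154.4 posaz 17.3
```

```bash
python3 -m crank '[{"travel":[-0.2,0,0],"turn":0},{"travel":[-0.4,0.02,0],"turn":0},{"travel":[-0.45,0.02,0],"turn":0},{"travel":[-0.45,0.02,0],"turn":0},{"travel":[-0.45,0.02,0],"turn":0},{"travel":[-0.45,0.02,0],"turn":0},{"travel":[-0.45,0.02,0],"turn":0},{"travel":[-0.45,0.02,0],"turn":0},{"travel":[-0.45,0.02,0],"turn":0},{"travel":[-0.45,0.02,0],"turn":0}]' >/dev/null; python3 w.py;python3 -m crank '[{"travel":[-0.45,0.02,0],"turn":0},{"travel":[-0.45,0.02,0],"turn":0},{"travel":[-0.45,0.02,0],"turn":0},{"travel":[-0.45,0.02,0],"turn":0},{"travel":[-0.45,0.02,0],"turn":0},{"travel":[-0.45,0.02,0],"turn":0},{"travel":[-0.45,0.02,0],"turn":0},{"travel":[-0.45,0.02,0],"turn":0},{"travel":[-0.45,0.02,0],"turn":0},{"travel":[-0.3,0.02,0],"turn":0},{"travel":[0,0,0],"turn":0}]' >/dev/null; python3 w.py; python3 -c "
from h import *
cv2.imwrite('pics/wr6.png',imaging.get_image('wrist'));cv2.imwrite('pics/s6.png',imaging.get_image('side'))"
```

```text
t 27.15 pos [453.7 -82.4 226.4] q [-0.199  0.212  1.977 -0.013  0.98  -0.292] z [-0.028 -0.005 -1.   ] y [ 0.995  0.1   -0.029] w 49.8 f [ 0.  -0.2 -3.1]
W [469. 206.] d 512 TCP r 461
tilt 1.64 dir -169.3 posaz -10.3 -n in tool [ 0.25 -0.87  0.43]
t 28.25 pos [ 471.8 -308.3  216.6] q [-0.588  0.379  1.761 -0.027  1.042 -0.675] z [-0.046  0.002 -0.999] y [ 0.994  0.102 -0.046] w 49.9 f [-0.7  0.7 -3.5]
W [575. 196.] d 608 TCP r 564
tilt 2.65 dir 176.9 posaz -33.2 -n in tool [ 0.59 -0.72  0.36]
```

View pics/wr6.png

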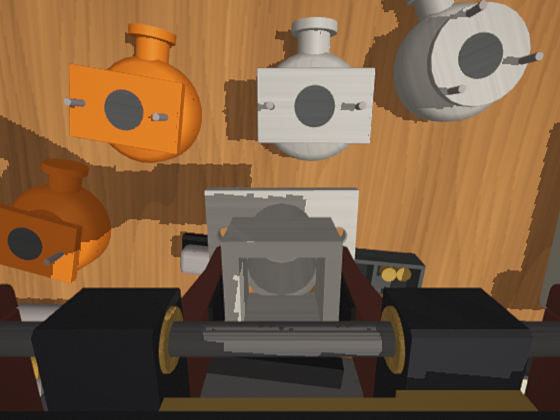

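View pics/s6.png

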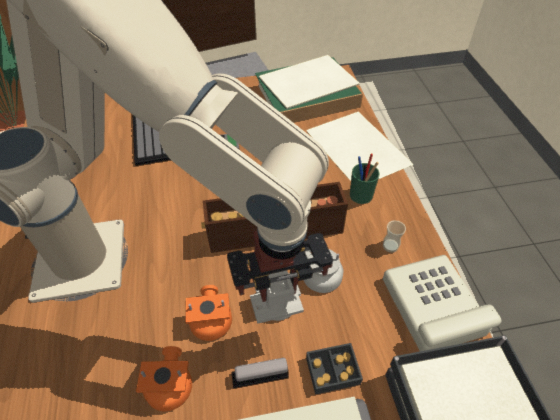

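```bash
python3 - <<'E'
from h import *
im=cv2.imread('pics/wr6.png'); crop(im,240,50,390,160,5,'pics/wr6c.png')
E
```

```text
(no output)
```

View pics/wr6c.png

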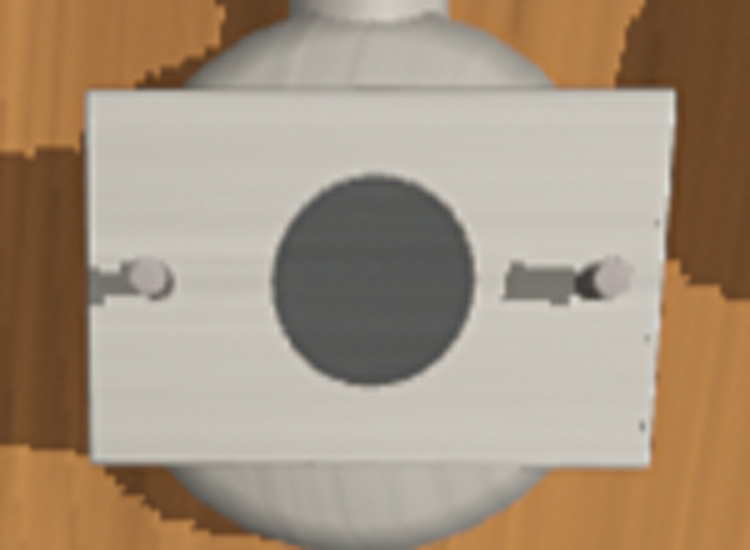

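```bash
python3 - <<'E'
from h import *
C=cam('wrist');T=cam('top');S=cam('side')
f=lambda x,y:(240+x/5,50+y/5)
l=onz(C,f(149,277),90);r=onz(C,f(612,276),90); print('tips',l,r,'mid',(l+r)/2,'dist',np.linalg.norm(r-l),'yaw',np.degrees(np.arctan2(r[1]-l[1],r[0]-l[0])))
c=[onz(C,f(*p),70) for p in [(87,90),(675,90),(650,465),(92,462)]]; print(np.round(c,1),np.mean(c,0)); print('hole70',onz(C,f(373,280),70))
for a,b in [(0,1),(3,2)]: d=c[b]-c[a]; print('yaw',np.degrees(np.arctan2(d[1],d[0])),np.linalg.norm(d))
# hole in top image: crop (378,437)/6 ; side crop (349,632)/4
ht=(300+378/6,150+437/6); hs=(190+349/4,130+632/4)
print('tri hole',tri([ray(C,f(373,280)),ray(T,ht),ray(S,hs)]),'top',onz(T,ht,70),'side',onz(S,hs,70))
E
```

```text
tips [ 447.98229155 -224.33334884   90.        ] [ 519.60776846 -216.98964424   90.        ] mid [ 483.79503001 -220.66149654   90.        ] dist 72.00096485240132 yaw 5.854036015283226
[[ 433.5 -195.6   70. ]
 [ 528.5 -186.4   70. ]
 [ 534.7 -245.6   70. ]
 [ 439.3 -255.1   70. ]] [ 483.98215043 -220.66070331   70.        ]
hole70 [ 483.81425592 -220.34671219   70.        ]
yaw 5.477304077202781 95.44835866768543
yaw 5.70714813131948 95.8993513782151
tri hole (array([ 484.17706595, -221.41441235,   67.6073411 ]), [np.float64(1.205085689294337), np.float64(1.0766250830642474), np.float64(1.0491568077609845)]) top [ 483.28848198 -221.83026916   70.        ] side [ 484.90836727 -223.23705406   70.        ]
```

```bash
python3 - <<'E'
from h import *
o,r=st(); p=o['ee_pos']
im=cv2.imread('pics/wr6.png'); crop(im,195,175,370,325,4,'pics/wr6d.png')
C=cam('wrist')
def tool(px,zt):
    a,d=ray(C,px); a=r.T@(a-p); d=r.T@d; return np.round(a+d*(zt-a[2])/d[2],1)
for n,px,z in [('flange top L',(206,190.5),58),('R',(358,190),58),('flange bot L',(206,188.5),68),('R',(358,188),68),('collar top L',(222,241),-17),('R',(342,241),-17),('collar low L',(232,218),18),('R',(331,218),18)]: print(n,tool(px,z))
E
```

```text
t 28.35 pos [ 471.4 -306.5  216.5] q [-0.586  0.378  1.763 -0.027  1.042 -0.674] z [-0.047  0.004 -0.999] y [ 0.994  0.103 -0.046] w 50.3 f [-0.5  0.4 -4. ]
flange top L [ 29.8 -47.3  58. ]
R [30.1 48.1 58. ]
flange bot L [ 29.  -49.5  68. ]
R [29.3 50.3 68. ]
collar top L [ 24.5 -24.7 -17. ]
R [ 24.4  25.1 -17. ]
collar low L [ 23.9 -25.5  18. ]
R [23.8 25.6 18. ]
```

View pics/wr6d.png

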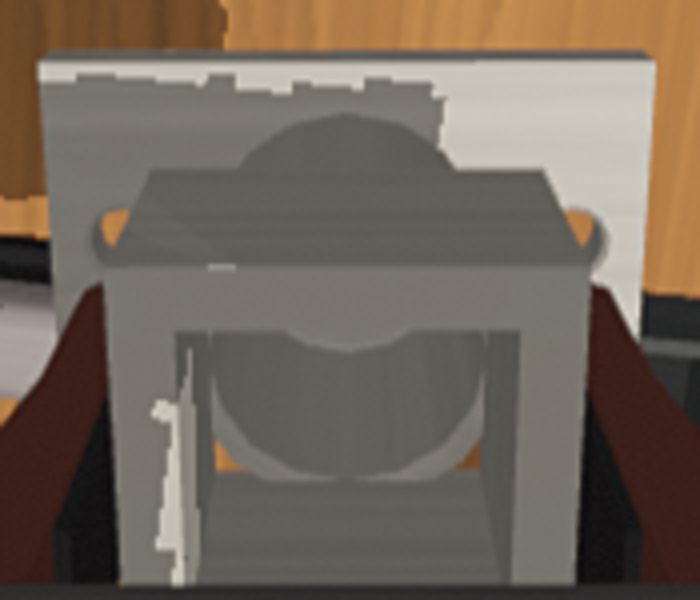

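```bash
python3 -c "
from h import *
o,r=st()
plan(to=np.array([483.9,-220.7,125])-r@np.array([-.3,.3,68]))"
```

```text
t 28.35 pos [ 471.4 -306.5  216.5] q [-0.586  0.378  1.763 -0.027  1.042 -0.674] z [-0.047  0.004 -0.999] y [ 0.994  0.103 -0.046] w 50.3 f [-0.5  0.4 -4. ]
t 28.35 pos [ 471.4 -306.5  216.5] q [-0.586  0.378  1.763 -0.027  1.042 -0.674] z [-0.047  0.004 -0.999] y [ 0.994  0.103 -0.046] w 50.3 f [-0.5  0.4 -4. ]
tool travel total [1.672 0.503 0.462] norm 1.81
tilt 2.7 dir 175.6 posaz -33.0
```

```bash
python3 -m crank '[{"travel":[0.2,0.06,0.02],"turn":0},{"travel":[0.35,0.1,0.08],"turn":0},{"travel":[0.4,0.1,0.1],"turn":0},{"travel":[0.35,0.1,0.08],"turn":0},{"travel":[0.25,0.1,0.05],"turn":0},{"travel":[0.1,0.04,0.05],"turn":0},{"travel":[0,0,0],"turn":0}]' >/dev/null; python3 w.py;  python3 -c "
from h import *
o,r=st()
print('cup',o['ee_pos']+r@np.array([-.3,.3,68]))
plan(to=np.array([483.9,-220.7,101])-r@np.array([-.3,.3,68]))"
```

```text
t 29.05 pos [ 485.8 -209.9  196.2] q [-0.422  0.361  1.846 -0.018  0.981 -0.52 ] z [-0.049  0.006 -0.999] y [ 0.993  0.108 -0.048] w 49.8 f [ 0.2 -0.4 -4. ]
W [543. 176.] d 571 TCP r 529
tilt 2.82 dir 173.0 posaz -23.4 -n in tool [ 0.47 -0.81  0.35]
t 29.05 pos [ 485.8 -209.9  196.2] q [-0.422  0.361  1.846 -0.018  0.981 -0.52 ] z [-0.049  0.006 -0.999] y [ 0.993  0.108 -0.048] w 49.8 f [ 0.2 -0.4 -4. ]
cup [ 482.77975021 -209.77113313  128.25583121]
t 29.05 pos [ 485.8 -209.9  196.2] q [-0.422  0.361  1.846 -0.018  0.981 -0.52 ] z [-0.049  0.006 -0.999] y [ 0.993  0.108 -0.048] w 49.8 f [ 0.2 -0.4 -4. ]
tool travel total [-0.226  0.025  0.542] norm 0.59
tilt 2.8 dir 173.0 posaz -23.4
```

```bash
python3 -m crank '[{"travel":[-0.12,0.02,0.08],"turn":0},{"travel":[-0.1,0,0.1],"turn":0},{"travel":[0,0,0.1],"turn":0},{"travel":[0,0,0.1],"turn":0},{"travel":[0,0,0],"turn":0},{"travel":[0,0,0],"turn":0}]' >/dev/null; python3 w.py;  python3 -c "
from h import *
o,r=st()
print('cup',o['ee_pos']+r@np.array([-.3,.3,68]))
plan(to=np.array([483.9,-220.7,101])-r@np.array([-.3,.3,68]))"
```

```text
t 29.65 pos [ 487.  -223.9  175.2] q [-0.444  0.4    1.846 -0.02   0.942 -0.538] z [-0.049  0.005 -0.999] y [ 0.993  0.106 -0.048] w 50.3 f [ 0.9 -0.1 -3.4]
W [550. 155.] d 571 TCP r 536
tilt 2.8 dir 173.8 posaz -24.7 -n in tool [ 0.49 -0.81  0.32]
t 29.65 pos [ 487.  -223.9  175.2] q [-0.444  0.4    1.846 -0.02   0.942 -0.538] z [-0.049  0.005 -0.999] y [ 0.993  0.106 -0.048] w 50.3 f [ 0.9 -0.1 -3.4]
cup [ 484.07404257 -223.84710568  107.30877469]
t 29.65 pos [ 487.  -223.9  175.2] q [-0.444  0.4    1.846 -0.02   0.942 -0.538] z [-0.049  0.005 -0.999] y [ 0.993  0.106 -0.048] w 50.3 f [ 0.9 -0.1 -3.4]
tool travel total [0.062 0.009 0.127] norm 0.14
tilt 2.8 dir 173.8 posaz -24.7
```

```bash
python3 -m crank '[{"travel":[0.06,0.01,0.06],"turn":0},{"travel":[0,0,0.06],"turn":0},{"travel":[0,0,0],"turn":0},{"travel":[0,0,0],"turn":0}]' >/dev/null; python3 -c "
from h import *
o,r=st()
print('cup',o['ee_pos']+r@np.array([-.3,.3,68]))
plan(to=np.array([483.9,-220.7,101])-r@np.array([-.3,.3,68]))
im=imaging.get_image('side'); crop(im,220,210,360,330,5,'pics/s7.png')
im=imaging.get_image('top'); crop(im,310,160,430,280,5,'pics/t7.png')
cv2.imwrite('pics/wr7.png',imaging.get_image('wrist'))"
```

```text
t 30.05 pos [ 487.  -220.6  168.9] q [-0.439  0.407  1.853 -0.02   0.928 -0.532] z [-0.048  0.005 -0.999] y [ 0.993  0.106 -0.047] w 50.1 f [-0.3  0.9 -2.8]
cup [ 484.02336121 -220.48005602  101.00649771]
t 30.05 pos [ 487.  -220.6  168.9] q [-0.439  0.407  1.853 -0.02   0.928 -0.532] z [-0.048  0.005 -0.999] y [ 0.993  0.106 -0.047] w 50.1 f [-0.3  0.9 -2.8]
tool travel total [-0.004 -0.003  0.   ] norm 0.01
tilt 2.8 dir 173.8 posaz -24.4
```

View pics/s7.png

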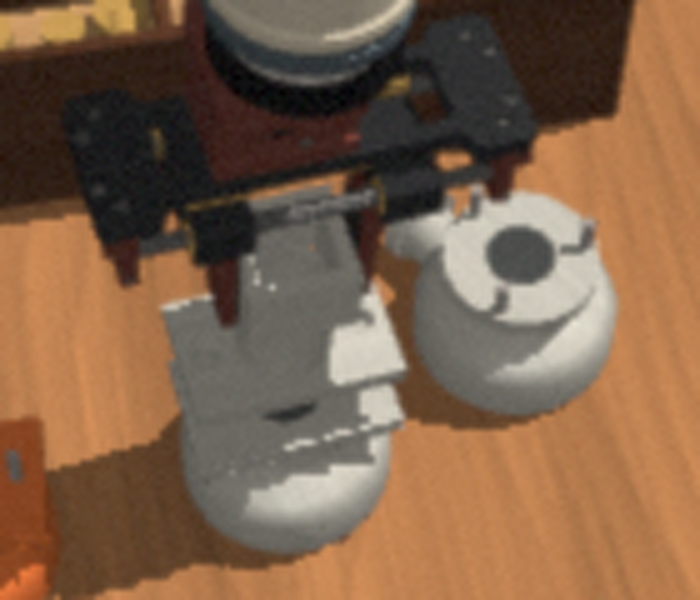

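View pics/wr7.png

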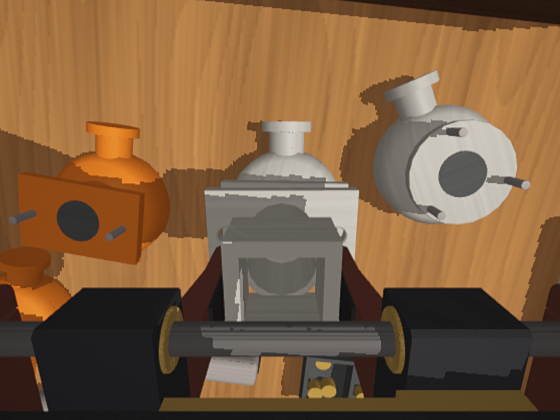

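```bash
python3 - <<'E'
from h import *
o,r=st(); p=o['ee_pos']; S=cam('side'); W=cam('wrist')
im=cv2.imread('pics/s7.png')
y=np.radians(5.7); ux=np.array([np.cos(y),np.sin(y),0]); uy=np.array([-np.sin(y),np.cos(y),0])
for sx in(-48,48):
  for sy in(-30,30):
    a=proj(S,p+r@np.array([sy-.3,sx+.3,58])); b=proj(S,np.array([483.9,-220.7,70])+sx*ux+sy*uy)
    for q,c in((a,(0,0,255)),(b,(0,255,0))): cv2.circle(im,tuple(int(v) for v in ((q-[220,210])*5)),4,c,-1)
cv2.imwrite('pics/s7b.png',im)
f=[onz(W,q,70) for q in[(221,183),(348,183)]]; print(np.round(f,1),'pred',np.round([np.array([483.9,-220.7,70])+30*uy+s*ux for s in(-48,48)],1))
E
```

```text
t 30.2 pos [ 487.  -220.6  169.1] q [-0.439  0.407  1.853 -0.02   0.928 -0.532] z [-0.048  0.005 -0.999] y [ 0.993  0.105 -0.047] w 49.8 f [-0.   0.  -3.5]
[[ 434.  -198.8   70. ]
 [ 528.7 -188.    70. ]] pred [[ 433.2 -195.6   70. ]
 [ 528.7 -186.1   70. ]]
```

View pics/s7b.png

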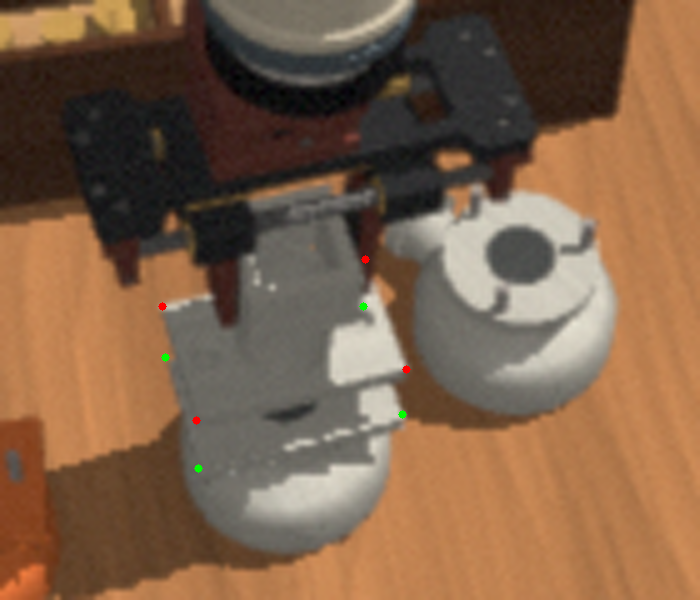

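```bash
python3 - <<'E'
from h import *
from workcell import workorder
print(workorder.close_job()); st()
E
```

```text
the job is handed in; nothing more can be done
None
the job is handed in; nothing more can be done
```

I handed the job in at about 30 s, with the oblong-flanged cup held still over the two studs of the matching casing. `close_job()` gave no verdict, so the results below come from my own readings.

**How it was done**
- **Grip:** the fingers hold the collar across the flats that face the flange's x.
- **Tip:** the moves have no tipping command. I pushed against the arm's outer reach limit on the cup's own side, which tipped the tool to 45.5°, and held it there for a little over 1 s.
- **Level:** pushing against the inner folded limit, still on that side, brought it back to 0.2°. I had tried both limits with an empty gripper first.
- **Carry:** it crossed the drawer with its underside about 160 mm above the desk, tool tilt about 1–2°.

**Last checks**

| Check | Measured | Allowed |
|---|---|---|
| Underside above the stud tips | about 11 mm | 3–20 mm |
| Centring over the studs | about 0.2 mm by calculation (calibration good to about 2 mm) | 6 mm |
| Flange turned against the casing | about 0.3° | 7° |
| Tilt | 2.8° | 5° |
| Force on the wrist | about 3 N, the cup's weight | – |

- The wrist view gave 72.0 mm between the stud tips, which fits the stated 90 mm height. In the side view, the predicted corners of both flanges fell on the picture to about 1 pixel.

**What was off**
- The tilt had drifted to 2.8° during the carry. I left it because it is inside the limit.
- The height I triangulated for the collar top was 77–80 mm, against 85 mm in the text.
- In the final wrist view, the casing's edge read 2–3 mm off my earlier measurement.
- While I pushed at the limits, joint 3 read 0.086 and 2.581 and joint 5 read 0.107. The stated ranges are 0.09 to 2.58 and from 0.11, so these sit at or just past the rounded limits, and I cannot tell whether that counts as passing the range.

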